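# Scan and lock an ROV gripper kit

### The job

Take the scanner wand from its cradle and read the bar-code labels one by one, first the worm gear in the vise, then whichever parts are on the bench in this order: red bracket, steel rod eye, white jaw liner, aluminium manifold block; for each, hold the window about 8 cm from the label within about 30 degrees of square to it, and keep the beam steadily on the label's middle for a good second. Lay the scanner gently back in its cradle as it was and every loose part flat, label up, in the blue kit tray; only then turn the tray's yellow lock knob clockwise until it clicks past its detent and stays locked. Leave the bottle, jar and mug alone.

Things in the scene. Friction and masses are not known exactly. Their poses are not given: they have to be found in the camera images.
- scanner: hand-held bar-code scanner wand (about 180 g): black square handle 120 long (x) x 26 wide (y) x 26 high (z), yellow head on its +x end; origin at the centre of the handle's underside; starts in the cradle. Natural grip: across y, about x = +12 mm, z = 13 mm (near the centre of mass)
- scanner_head: the scanner's yellow head, rigid with it, 30 x 34 x 50 mm; origin at its glass window's centre, at (90, 0, -22) mm in the scanner's frame; +z is the scanning beam leaving the window, along (0.423, 0, -0.906) in the scanner's frame: 25 degrees forward of straight down when the handle is level. Lowest point 29 mm below the handle's underside
- cradle: fixed grey cradle, base 130 x 75 x 8 mm; origin under the seat centre at bench level; two saddles (each 12 mm thick, at x = -46 and +47 mm) whose seats are 50 mm above the bench between cheeks 31 mm apart that flare outward up to 74 mm; scanner lies in it along +x, head overhanging at the +x end
- cradle_seat (a point): where the scanner's origin belongs (on the cradle's axes, 50 mm above the bench)
- cradle_nose (a point): where the scanner's window centre belongs in the cradle
- vise: fixed small cast iron vise, 90 x 75 mm, jaws 64 mm high, clamping the bronze worm gear by its arbor; gear 73 mm across, top edge about 125 mm above the bench; origin centre of underside
- gear_label (a point): centre of the printed face of its 24 mm square white bar-code label; this point's z axis is the label's outward normal; it is in the middle of the worm gear's upper face, 100 mm above the bench, and leans 34 degrees from horizontal towards the vise's -x side
- tray: fixed blue kit tray in its dock, outside 150 (x) x 270 (y) x 23 mm high, walls and floor 5 mm thick, open-topped; origin at the centre of its underside; the dock's grey knob housing (70 x 70 x 34 mm) stands at x = +110 mm
- lock_knob (a joint): tray lock knob, rad: 0 unlocked, 1.0 locked, grows clockwise seen from above (stop at 1.15); sprung detent between: past 0.5 it snaps on to 1.0, short of it it springs back; about 0.15 N m
- lock_knob_grip (a point): middle of the knob's yellow grip bar, 57 mm above the bench, on the turning axis; bar 46 long along this point's x axis, 12 thick (y), 26 high, above a black disc 52 across
- bracket: red anodised L bracket: base 76 (x) x 46 (y) x 8 mm, flange 10 thick (x from -38 to -28 mm), 46 wide, rising to 38 mm; about 110 g; origin centre of the base's underside; best gripped by the flange, across x; absent in some starts
- bracket_label (a point): centre of the printed face of its 24 mm square white bar-code label; this point's z axis is the label's outward normal; at (12, 0, 9) mm in the part's frame, facing up
- rod_eye: polished steel rod eye lying flat, 20 mm thick: square shank 44 (x) x 24 (y), ring of 42 mm diameter centred at x = -40 mm, 16 mm threaded stub at +x; about 220 g; origin under the shank's middle; absent in some starts
- rod_eye_label (a point): centre of the printed face of its 24 mm square white bar-code label; this point's z axis is the label's outward normal; at (3, 0, 21) mm in the part's frame, facing up
- liner: white acetal jaw liner: 84 (x) x 30 (y) x 16 mm with shallow ribs at the -x end; about 70 g; origin centre of underside; absent in some starts
- liner_label (a point): centre of the printed face of its 24 mm square white bar-code label; this point's z axis is the label's outward normal; at (24, 0, 17) mm in the part's frame, facing up
- manifold: aluminium manifold block 56 (x) x 36 (y) x 26 mm; about 140 g; origin centre of underside; absent in some starts
- manifold_label (a point): centre of the printed face of its 24 mm square white bar-code label; this point's z axis is the label's outward normal; at (8, 0, 27) mm in the part's frame, facing up
- threadlock: bystander: red thread-locker bottle, 34 mm across, 90 high
- mug: bystander: blue mug, 80 mm across, 90 high
- grease_jar: bystander: white jar, 60 mm across, 55 high

How it is judged:
On the way, in this order (a step that is already met when the one before it is completed fails the run):
1. worm gear label scanned: beam kept within 10 mm of its middle each way, 50 to 120 mm away, within 35 degrees of square, for 1 s (z of gear_label in the frame of scanner_head between 0.05 and 0.12 m and x of gear_label in the frame of scanner_head between -0.01 and 0.01 m and y of gear_label in the frame of scanner_head between -0.01 and 0.01 m and angle between the z axis of scanner_head and the z axis of gear_label, either way round below 0.61 rad), for 1 s.
2. red bracket label scanned in the same way (if present) (z of bracket_label in the frame of scanner_head between 0.05 and 0.12 m and x of bracket_label in the frame of scanner_head between -0.01 and 0.01 m and y of bracket_label in the frame of scanner_head between -0.01 and 0.01 m and angle between the z axis of scanner_head and the z axis of bracket_label, either way round below 0.61 rad), for 1 s.
3. steel rod eye label scanned in the same way (if present) (z of rod_eye_label in the frame of scanner_head between 0.05 and 0.12 m and x of rod_eye_label in the frame of scanner_head between -0.01 and 0.01 m and y of rod_eye_label in the frame of scanner_head between -0.01 and 0.01 m and angle between the z axis of scanner_head and the z axis of rod_eye_label, either way round below 0.61 rad), for 1 s.
4. white jaw liner label scanned in the same way (if present) (z of liner_label in the frame of scanner_head between 0.05 and 0.12 m and x of liner_label in the frame of scanner_head between -0.01 and 0.01 m and y of liner_label in the frame of scanner_head between -0.01 and 0.01 m and angle between the z axis of scanner_head and the z axis of liner_label, either way round below 0.61 rad), for 1 s.
5. aluminium manifold block label scanned in the same way (if present) (z of manifold_label in the frame of scanner_head between 0.05 and 0.12 m and x of manifold_label in the frame of scanner_head between -0.01 and 0.01 m and y of manifold_label in the frame of scanner_head between -0.01 and 0.01 m and angle between the z axis of scanner_head and the z axis of manifold_label, either way round below 0.61 rad), for 1 s.
6. scanner back in its cradle and all parts flat in the tray while the knob is still unlocked (distance between scanner and cradle_seat below 0.015 m and distance between scanner_head and cradle_nose below 0.02 m and x of bracket in the frame of tray between -0.072 and 0.072 m and y of bracket in the frame of tray between -0.132 and 0.132 m and z of each of bracket, rod_eye, liner, manifold in the frame of tray below 0.012 m and angle between each of bracket, rod_eye, liner, manifold's own z axis and vertical below 0.15 rad and x of rod_eye in the frame of tray between -0.072 and 0.072 m and y of rod_eye in the frame of tray between -0.132 and 0.132 m and x of liner in the frame of tray between -0.072 and 0.072 m and y of liner in the frame of tray between -0.132 and 0.132 m and x of manifold in the frame of tray between -0.072 and 0.072 m and y of manifold in the frame of tray between -0.132 and 0.132 m and value of joint lock_knob below 0.4 rad), for 0.2 s.
7. knob turned past its detent (value of joint lock_knob above 0.85 rad), for 0.2 s.
At the end, for the whole second after the job is handed in: Scanner at rest in its cradle (origin within 15 mm of the seat point, window within 20 mm of the nose point); every part that is present lies at rest inside the tray on its floor (origin less than 12 mm above the tray's underside, within 9 degrees of flat, label up); knob locked (above 0.85 rad) (distance between scanner and cradle_seat below 0.015 m and distance between scanner_head and cradle_nose below 0.02 m and x of bracket in the frame of tray between -0.072 and 0.072 m and y of bracket in the frame of tray between -0.132 and 0.132 m and z of each of bracket, rod_eye, liner, manifold in the frame of tray below 0.012 m and angle between each of bracket, rod_eye, liner, manifold's own z axis and vertical below 0.15 rad and x of rod_eye in the frame of tray between -0.072 and 0.072 m and y of rod_eye in the frame of tray between -0.132 and 0.132 m and x of liner in the frame of tray between -0.072 and 0.072 m and y of liner in the frame of tray between -0.132 and 0.132 m and x of manifold in the frame of tray between -0.072 and 0.072 m and y of manifold in the frame of tray between -0.132 and 0.132 m and value of joint lock_knob above 0.85 rad and linear speed of each of scanner, bracket, rod_eye, liner, manifold below 0.02 m/s); the robot touches nothing.
It fails at once if the bottle is moved more than 3 cm (distance of threadlock from where it was at the start of the episode above 0.03 m).
It fails at once if the mug is moved more than 3 cm (distance of mug from where it was at the start of the episode above 0.03 m).
It fails at once if the jar is moved more than 3 cm (distance of grease_jar from where it was at the start of the episode above 0.03 m).
It fails at once if the scanner is slammed into its cradle (over 45 N) (contact force between scanner and cradle above 45 N).
Of bracket, rod_eye, liner, manifold only 3 to 4 are there at a start; the rules pass over those that are not, and their reading is None.
At some moment in a run one of bracket, rod_eye, liner, manifold may be knocked a few centimetres aside while the robot is not near it.
It also fails if it takes over 210 s, if anything falls off the work surface, if the arm or the gripper's body presses on something with over 40 N, if the wrist force passes 120 N, or if a joint passes its speed limit or range.

### The arm

A 7-joint arm with a two-finger parallel gripper is mounted at the origin on the work surface. World frame = base frame: x ahead of the robot, y to its left, z up, the work surface at z = 0. Lengths are in m, angles in rad, forces in N, time in s.
With the tool pointing down it reaches from about 0.4 to 0.85 m from the base axis. Payload 4.4 kg.
Tool frame: the origin (TCP) lies on the centre line of the jaws, within the pads' length; the fingertips stand 11 mm ahead of it and the grasp point (between the pads) lies 8 mm behind it; z points along the fingers, y is the line along which they close (so a half turn about z gives the same grasp; the last joint's range is limited). The gripper opens to 94 mm and grips with 3 to 60 N. Pads are 16 mm wide; open, the fingers measure 119 mm over their backs; the gripper's body (75 mm by 177 mm) begins 78 mm behind the grasp point.
Start: joints at [-1.344, 0.628, 0.038, 1.517, -0.027, 0.996, -0.02], TCP at [0.188, 0.622, 0.216] pointing down, gripper open.
Joint ranges: [-3.06, 3.06], [-0.37, 2.12], [-1.25, 1.32], [0.18, 2.47], [-1.1, 4.24], [0.23, 1.98], [-2.94, 2.94]. Speed limits (rad/s): [2.57, 2.57, 3.14, 3.14, 3.14, 3.14, 3.14].

### API

Orientations are given as a unit quaternion [w, x, y, z].
In Python, from station import arm, cams gives the robot as it stands.
- The arm moves only by the shell command python3 -m crank 'ROWS' [FORCE]. ROWS is a JSON object of lists of equal length, an entry for each row: "hand": the opening, from 0 (shut) to 1 (fully open); "translation": the shift along the world's x, y, z as a fraction of full scale, a list of three; "yaw": the turn about the world's z as a fraction of full scale. In form: {"hand": [hand, ...], "translation": [[x, y, z], ...], "yaw": [yaw, ...]}. A call has 1 to 12 rows; each row shifts and turns the commanded pose from where the row before left it; what a row does not reach is not made up. Full scale, the value 1, is 2.5 cm for a shift and 30 degrees for a turn. A row lasts 1/12 s, in which the tool goes at most 41.7 mm and 7.16 degrees, less where a joint would pass 70% of its speed; a pose out of reach is approached as far as the arm can. A call with a number of a shift or a turn outside -1 to 1 is refused whole. A call with a gripper value outside its range is refused whole. The fingers move at their own pace and stop on an object; FORCE is the grip in N (left out, the last holds). Time passes only in rows, so rows that do not move let the fingers close. It gives the time, the measured TCP pose, the force, the opening and the grip force at its end, in the units of the state.
- arm.observe(): the state, without advancing time (a new reading comes with each control period).
- cams.snapshot(name): name is "side" or "top"; returns a dict with "img" (420x560x3 uint8, red, green, blue), "fovy" (degrees; the focal length in pixels is half the picture's height over the tangent of half this angle, whatever the lens; pixels are square), "cx", "cy" (the principal point, pixels), "T" (4x4, takes a point from camera to world coordinates). Camera axes: x right, y down, z forward; pixel columns grow to the right and rows downward; lengths in m; the calibration is good to about 2 mm. A picture is of the moment at which its call begins. There is no depth.
- arm.close_job(): hands the job in; it is judged then, once.
The state is a dict: "time_s": time; "joints": joint angles; "joint_velocities": joint speeds; "joint_efforts": joint torques, N m; "eef_pos": TCP position; "tcp_rot": TCP orientation; "ft_force": force on the tool from outside, world axes, zero at the start; "moment": the same for the moment, N m; "opening": finger opening in m; "gripper_force": force on a finger pad.
Only numpy, scipy, OpenCV 4.12 (cv2) and the standard library are available. Lean on these libraries where they do the work, as an engineer would, in place of code of your own. Each camera call takes 0.05 s, during which the arm holds its last target. There are 200 camera calls.

## Working session

There is one attempt and no reset: what is moved stays moved. The work goes in short steps, Python scripts to look and compute and a shell command to move; the robot and the scene stay as the last step left them, time stands still between calls to the robot, and variables do not carry over. Pictures are saved under pics/ and viewed, at most 14 in all, crops included, and the job is handed in when it is done.

```bash
ls; mkdir -p pics
python3 - <<'E'
from station import arm,cams
import cv2,numpy as np
for n in ("top","side"):
    s=cams.snapshot(n); cv2.imwrite(f"pics/{n}0.png",cv2.cvtColor(s["img"],cv2.COLOR_RGB2BGR))
    np.savez(f"pics/{n}0.npz",**s); print(n,s["fovy"],s["cx"],s["cy"]); print(np.round(s["T"],4))
print(arm.observe())
E
```

```text
pics
top 50.48864455030697 283.2915713459684 212.58230914299222
[[-1.0000e-04 -9.9270e-01  1.2060e-01  4.9260e-01]
 [-1.0000e+00  4.0000e-04  2.6000e-03  1.6100e-02]
 [-2.6000e-03 -1.2060e-01 -9.9270e-01  1.0798e+00]
 [ 0.0000e+00  0.0000e+00  0.0000e+00  1.0000e+00]]
side 43.8626418751072 270.84215333512395 207.55278731019868
[[-9.9510e-01 -4.6700e-02  8.7500e-02  4.8210e-01]
 [-9.9200e-02  4.7720e-01 -8.7320e-01  1.2045e+00]
 [-1.0000e-03 -8.7750e-01 -4.7950e-01  7.4840e-01]
 [ 0.0000e+00  0.0000e+00  0.0000e+00  1.0000e+00]]
{'time_s': 0.1, 'joints': array([-1.34377962,  0.62921671,  0.03846021,  1.51823934, -0.02701294,
        0.996306  , -0.02000562]), 'joint_velocities': array([-1.09319953e-03, -4.69718410e-04,  4.69105299e-05, -2.19196149e-03,
        3.73118994e-04,  2.39226856e-03, -4.62542618e-04]), 'joint_efforts': array([ 3.34888988e-03, -5.50799167e+01,  1.14746723e+00, -1.87118876e+01,
       -5.22180274e-02,  1.91585493e-02,  4.17430920e-05]), 'eef_pos': array([0.18743396, 0.62179717, 0.21567944]), 'tcp_rot': array([-1.14409703e-04,  1.45897937e-01,  9.89299303e-01, -8.17619146e-04]), 'ft_force': array([-0.26859255, -0.46379815,  1.1296328 ]), 'moment': array([0.00040669, 0.02564269, 0.03253516]), 'gripper_force': 0.0, 'opening': 0.09403885373277199}
```

View pictures.

View pics/top0.png

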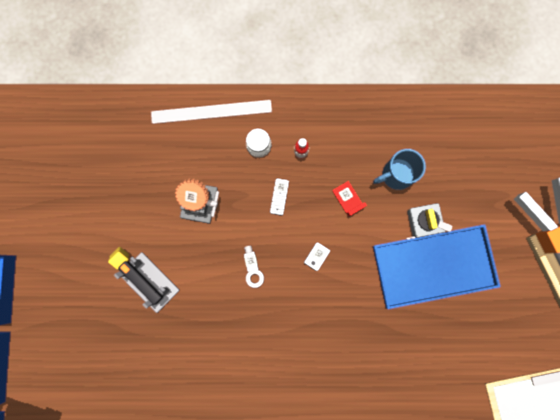

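View pics/side0.png

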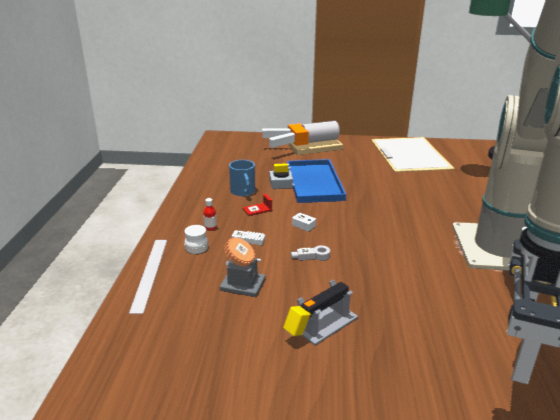

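```bash
cat > h.py <<'E'
import numpy as np,cv2
def load(n): return dict(np.load(n))
def K(s):
    f=210/np.tan(np.radians(float(s["fovy"]))/2); return f,float(s["cx"]),float(s["cy"])
def ray(s,u,v):
    f,cx,cy=K(s); d=s["T"][:3,:3]@np.array([(u-cx)/f,(v-cy)/f,1]); return s["T"][:3,3],d/np.linalg.norm(d)
def onz(s,u,v,z):
    o,d=ray(s,u,v); return o+d*(z-o[2])/d[2]
def proj(s,p):
    f,cx,cy=K(s); c=s["T"][:3,:3].T@(np.asarray(p)-s["T"][:3,3]); return f*c[0]/c[2]+cx,f*c[1]/c[2]+cy
def tri(s1,uv1,s2,uv2):
    o1,d1=ray(s1,*uv1);o2,d2=ray(s2,*uv2)
    t=np.linalg.lstsq(np.c_[d1,-d2],o2-o1,rcond=None)[0]; a=o1+d1*t[0];b=o2+d2*t[1]
    return (a+b)/2,np.linalg.norm(a-b)
E
python3 - <<'E'
from h import *
for n,r,k,o in (("top",(130,290,170,370),3.75,"a"),("top",(220,320,90,200),6,"b"),("side",(185,345,190,360),3.7,"c"),("top",(130,310,360,510),3.3,"d")):
    im=cv2.imread(f"pics/{n}0.png")[r[0]:r[1],r[2]:r[3]]
    im=cv2.resize(im,None,fx=k,fy=k,interpolation=cv2.INTER_CUBIC); cv2.imwrite(f"pics/crop_{o}.png",im); print(im.shape)
E
```

```text
(600, 750, 3)
(600, 660, 3)
(592, 629, 3)
(594, 495, 3)
```

View pics/crop_a.png

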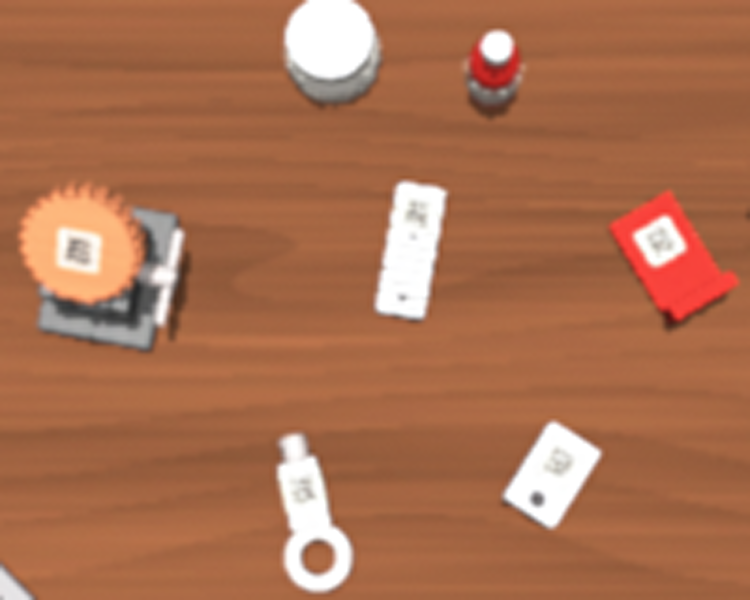

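View pics/crop_c.png

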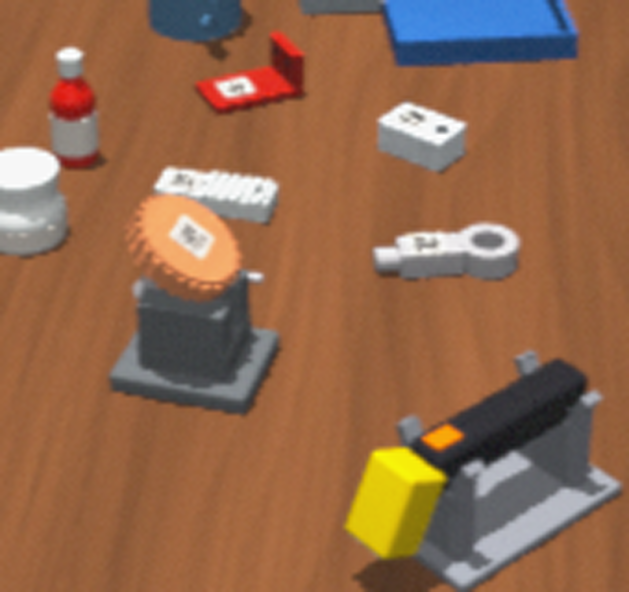

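View pics/crop_b.png

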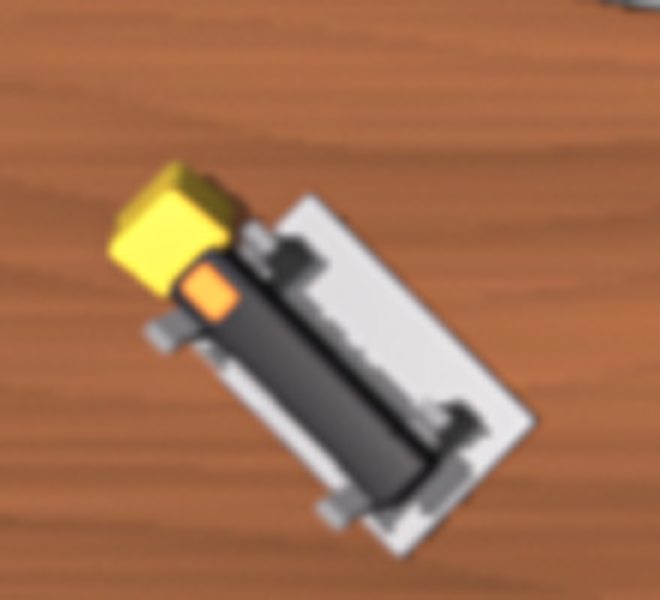

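The crops show the scanner lying in its cradle (head at top view ≈ (118,260), tail (157,301)). The gear label is at (191,197), and four parts are present: bracket label (346,194.5), rod-eye label (250.5,261), liner label (281,187) and manifold label (319,253). Next I'll measure them.

Run:
```python
from h import *
t=load("pics/top0.npz");s=load("pics/side0.npz")
L={"gear":((190.8,196.7),(241.9,249.3)),"brk":((346,194.5),(254,208.8)),"rod":((250.5,260.7),(304.9,250.7)),"liner":((281.2,186.8),(240,233.6)),"man":((318.8,253.2),(301.4,216.6)),
"led":((90+209/6,220+291/6),(190+442/3.7,185+437/3.7))}
for k,(a,b) in L.items():
    p,e=tri(t,a,s,b); print(k,np.round(p,4),"gap",round(e,4))
def rects(sn,m,tag,z,amin=60,amax=6000):
    for c in cv2.findContours(m,cv2.RETR_EXTERNAL,cv2.CHAIN_APPROX_NONE)[0]:
        if amin<cv2.contourArea(c)<amax:
            q=cv2.boxPoints(cv2.minAreaRect(c)); P=np.array([onz(sn,u,v,z)[:2] for u,v in q])
            e1,e2=P[1]-P[0],P[2]-P[1]
            an=np.degrees(np.arctan2(*(e1 if np.linalg.norm(e1)>np.linalg.norm(e2) else e2)[::-1]))
            M=cv2.moments(c); print(tag,"ctr px",np.round(q.mean(0),1),"xy",np.round(P.mean(0),4),"sides",np.round(sorted([np.linalg.norm(e1),np.linalg.norm(e2)]),4),"ang",round(an,1),"cent",np.round(onz(s if sn is s else sn,M['m10']/M['m00'],M['m01']/M['m00'],z)[:2],4))
im=t["img"]; hsv=cv2.cvtColor(im,cv2.COLOR_RGB2HSV); H,S,V=cv2.split(hsv)
roi=np.zeros_like(H);roi[170:330,90:510]=255
white=((S<60)&(V>150)).astype(np.uint8)*255&roi
rects(t,white,"white",0.02)
red=(((H<5)|(H>174))&(S>150)&(V>90)).astype(np.uint8)*255&roi
rects(t,red,"red",0.008,30)
blue=((H>100)&(H<125)&(S>150)).astype(np.uint8)*255&roi
rects(t,blue,"blue",0.023,500)
yel=((H>22)&(H<35)&(S>150)&(V>90)).astype(np.uint8)*255&roi
rects(t,yel,"yel",0.07,20)
blk=((V<95)&(S<90)).astype(np.uint8)*255&roi
rects(t,blk,"black",0.076,30)
orange=((H>6)&(H<16)&(S>100)&(V>200)).astype(np.uint8)*255&roi
rects(t,orange,"orange",0.1,30)
```

```text
gear [0.6469 0.2247 0.0992] gap 0.0011
brk [ 0.6668 -0.1341  0.0066] gap 0.001
rod [0.5067 0.0964 0.0202] gap 0.0001
liner [0.6842 0.0239 0.0161] gap 0.001
man [ 0.5238 -0.0648  0.0272] gap 0.0005
led [0.4881 0.373  0.0771] gap 0.0009
white ctr px [134.5 288.5] xy [0.4418 0.3687] sides [0.0065 0.0809] ang -133.5 cent [0.4373 0.3639]
white ctr px [148.8 282.2] xy [0.4565 0.3357] sides [0.0735 0.1285] ang -133.8 cent [0.4663 0.3168]
white ctr px [253.5 266.3] xy [0.4937 0.0893] sides [0.0415 0.0981] ang -174.7 cent [0.4872 0.0917]
white ctr px [316.6 256.1] xy [ 0.5175 -0.0601] sides [0.0393 0.0599] ang -32.4 cent [ 0.5173 -0.0601]
white ctr px [430.8 219.2] xy [ 0.6053 -0.3339] sides [0.0722 0.0891] ang -78.7 cent [ 0.6032 -0.3282]
white ctr px [190.3 196.3] xy [0.661  0.2427] sides [0.0238 0.0286] ang -101.4 cent [0.6611 0.2425]
white ctr px [345.6 194. ] xy [ 0.6663 -0.1313] sides [0.0248 0.0251] ang -59.0 cent [ 0.6664 -0.131 ]
white ctr px [203.3 207.2] xy [0.6345 0.211 ] sides [0.0641 0.1049] ang -44.0 cent [0.6389 0.2032]
white ctr px [279.1 196.3] xy [0.661  0.0289] sides [0.0336 0.0871] ang -10.0 cent [0.6607 0.029 ]
red ctr px [349.  197.7] xy [ 0.6592 -0.141 ] sides [0.0531 0.0775] ang -149.2 cent [ 0.6575 -0.1392]
yel ctr px [118.5 258.5] xy [0.511  0.3908] sides [0.0326 0.0406] ang -43.8 cent [0.5119 0.3923]
yel ctr px [429.  219.4] xy [ 0.5995 -0.3131] sides [0.0077 0.0424] ang -167.3 cent [ 0.5991 -0.3134]
black ctr px [143.3 280.3] xy [0.4628 0.3313] sides [0.0495 0.117 ] ang -133.7 cent [0.4551 0.3292]
black ctr px [422.6 221.4] xy [ 0.5943 -0.2966] sides [0.0192 0.0449] ang -167.3 cent [ 0.5949 -0.2977]
black ctr px [410.9 223.1] xy [ 0.5904 -0.2699] sides [0.0067 0.0607] ang -169.5 cent [ 0.5889 -0.2703]
black ctr px [198.3 212.2] xy [0.6154 0.2116] sides [0.0247 0.0611] ang -77.1 cent [0.6171 0.2065]
orange ctr px [190.8 195.1] xy [0.6511 0.2247] sides [0.0665 0.0713] ang -152.8 cent [0.6517 0.2245]
```

View pics/crop_d.png

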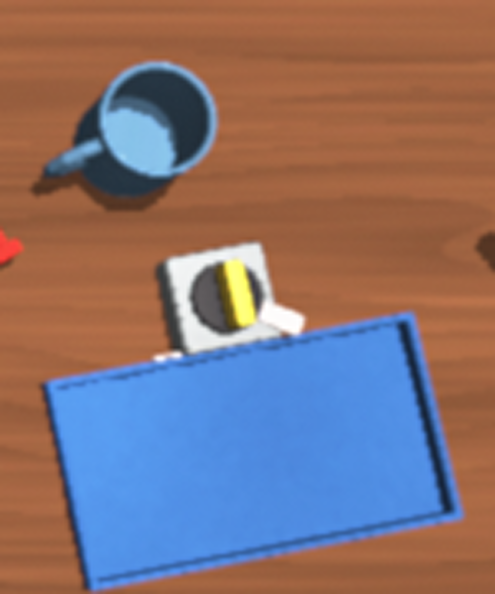

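crop_d shows the tray corners at top-view px ≈ (485,225), (500,287), (387,309), (373,246). The yellow knob bar is at (432,219) and its housing around (425,220). Next I'll work out the scanner's lateral position, the tray frame and the knob.

Run:
```python
from h import *
t=load("pics/top0.npz");s=load("pics/side0.npz")
im=t["img"];g=cv2.cvtColor(im,cv2.COLOR_RGB2GRAY).astype(np.float32)
c8=np.mean([onz(t,148.8,282.2,.008)],0)[:2];print("cradle base centre z.008",np.round(c8,4))
a=np.radians(46.2);e=np.array([np.cos(a),np.sin(a)]);n=np.array([-e[1],e[0]])
for al in (-.03,-.01,.01,.025):
    pr=[]
    for la in np.arange(-.03,.031,.003):
        u,v=proj(t,[*(c8+al*e+la*n),.076]); pr.append(int(cv2.getRectSubPix(g,(1,1),(u,v))[0,0]))
    print(al,pr)
pr=[]
for al in np.arange(-.08,.12,.005):
    u,v=proj(t,[*(c8+al*e),.076]); pr.append((round(al*1000),*im[int(round(v)),int(round(u))].tolist()))
print(pr)
hsv=cv2.cvtColor(im,cv2.COLOR_RGB2HSV);H,S,V=cv2.split(hsv)
b=((H>100)&(H<125)&(S>150)).astype(np.uint8);b[:180]=0;b[:,:350]=0
c=max(cv2.findContours(b,0,1)[0],key=cv2.contourArea)
q=cv2.boxPoints(cv2.minAreaRect(c));P=np.array([onz(t,*p,.023)[:2] for p in q])
print("tray",np.round(P,4),P.mean(0),np.linalg.norm(P[1]-P[0]),np.linalg.norm(P[2]-P[1]),np.degrees(np.arctan2(*(P[1]-P[0])[::-1])))
hs=cv2.cvtColor(s["img"],cv2.COLOR_RGB2HSV);H2,S2,V2=cv2.split(hs)
def cen(h,ss,v,box):
    m=((h>22)&(h<35)&(ss>130)&(v>80)).astype(np.uint8);k=np.zeros_like(m);k[box[0]:box[1],box[2]:box[3]]=1
    c=max(cv2.findContours(m*k,0,1)[0],key=cv2.contourArea);r=cv2.minAreaRect(c);return r,cv2.boundingRect(c)
print(cen(H,S,V,(195,245,405,455)),cen(H2,S2,V2,(155,185,265,300)))
```

```text
cradle base centre z.008 [0.4559 0.3391]
-0.03 [223, 220, 168, 119, 85, 33, 47, 87, 96, 91, 85, 79, 72, 72, 156, 214, 186, 121, 109, 113, 115]
-0.01 [223, 220, 186, 129, 85, 37, 49, 84, 93, 89, 83, 78, 71, 74, 153, 213, 182, 118, 108, 115, 117]
0.01 [221, 221, 190, 127, 79, 32, 49, 83, 90, 85, 80, 76, 69, 75, 158, 214, 195, 124, 113, 117, 117]
0.025 [135, 136, 128, 112, 78, 33, 50, 81, 86, 83, 78, 74, 68, 68, 124, 152, 154, 130, 122, 123, 122]
[(-80, 151, 94, 61), (-75, 122, 87, 72), (-70, 153, 151, 154), (-65, 138, 136, 138), (-60, 62, 61, 61), (-55, 46, 45, 47), (-50, 89, 86, 88), (-45, 91, 88, 90), (-40, 87, 83, 86), (-35, 91, 87, 90), (-30, 88, 83, 86), (-25, 86, 83, 85), (-20, 86, 83, 85), (-15, 85, 82, 84), (-10, 88, 84, 86), (-5, 84, 80, 83), (0, 87, 84, 86), (5, 84, 80, 82), (10, 82, 79, 81), (15, 82, 79, 81), (20, 81, 77, 80), (25, 81, 78, 80), (30, 79, 76, 79), (35, 79, 76, 78), (40, 247, 162, 78), (45, 255, 212, 93), (50, 255, 210, 92), (55, 255, 207, 92), (60, 167, 115, 71), (65, 255, 251, 95), (70, 254, 251, 98), (75, 254, 251, 99), (80, 255, 252, 102), (85, 255, 252, 96), (90, 218, 181, 60), (95, 166, 115, 61), (100, 163, 101, 67), (105, 165, 103, 67), (110, 164, 102, 66), (115, 160, 99, 65)]
tray [[ 0.5404 -0.1942]
 [ 0.5929 -0.4647]
 [ 0.4476 -0.485 ]
 [ 0.3967 -0.2188]] [ 0.49440173 -0.34068522] 0.27561928597581786 0.1467690163627966 -79.00902808917138
(((431.32354736328125, 218.79415893554688), (19.160314559936523, 8.48874568939209), 75.96376037597656), (426, 210, 11, 19)) (((280.5, 168.0), (8.0, 13.0), 90.0), (274, 164, 14, 9))
```

```bash
python3 -m crank '{"hand":[1,1,1,1,1,1,1,1,1,1,1,1],"translation":[[0.92,-0.91,0],[0.92,-0.91,0],[0.92,-0.91,0],[0.92,-0.91,0],[0.92,-0.91,0],[0.92,-0.91,0],[0.92,-0.91,0],[0.92,-0.91,0],[0.92,-0.91,0],[0.92,-0.91,0],[0.92,-0.91,0],[0.92,-0.91,0]],"yaw":[-0.23,-0.23,-0.23,-0.23,-0.23,-0.23,-0.23,-0.23,-0.23,-0.23,-0.23,-0.23]}' 30
python3 -m crank '{"hand":[1,1,1,1,1,1,1,1],"translation":[[0,0,0],[0,0,0],[0,0,-1],[0,0,-1],[0,0,-1],[0,0,-0.6],[0,0,0],[0,0,0]],"yaw":[-0.23,-0.23,-0.23,-0.23,-0.23,0,0,0]}'
cat >> h.py <<'E'
def st():
    from station import arm
    o=arm.observe(); w,x,y,z=o["tcp_rot"]
    yw=np.degrees(np.arctan2(1-2*(x*x+z*z),2*(x*y-w*z)))  # bearing of tool y
    print("t",round(o["time_s"],2),"tcp",np.round(o["eef_pos"],4),"jaw",round(yw,2),"tilt",round(np.degrees(np.arccos(-(1-2*(x*x+y*y)))),2),"j7",round(o["joints"][6],2),"F",np.round(o["ft_force"],1),"open",round(o["opening"],4),"gf",round(float(o["gripper_force"]),1))
    return o
E
python3 -c "from h import *;st()"
```

```text
time_s: 1.1
eef_pos: [0.4642, 0.3481, 0.2163]
tcp_rot: [-0.0, 0.766, 0.643, -0.0]
ft_force: [0.6, 0.9, 1.0]
opening: 0.0941
gripper_force: 0.0
time_s: 1.77
eef_pos: [0.4631, 0.349, 0.1258]
tcp_rot: [0.0, 0.921, 0.39, -0.001]
ft_force: [-0.2, 0.0, 1.2]
opening: 0.0941
gripper_force: 0.0
t 1.77 tcp [0.4631 0.349  0.1258] jaw -44.04 tilt 0.12 j7 -0.99 F [-0.2  0.   1.2] open 0.0941 gf 0.0
```

```bash
python3 -m crank '{"hand":[1,1,1,1,1,1],"translation":[[0.04,-0.05,-0.7],[0,0,-0.7],[0,0,-0.7],[0,0,-0.5],[0,0,-0.24],[0,0,0]],"yaw":[0,0,0,0,0,0]}' 30
python3 -m crank '{"hand":[0,0,0,0,0,0,0,0,0,0],"translation":[[0,0,0],[0,0,0],[0,0,0],[0,0,0],[0,0,0],[0,0,0],[0,0,0],[0,0,0],[0,0,0],[0,0,0]],"yaw":[0,0,0,0,0,0,0,0,0,0]}' 30
python3 -c "from h import *;st()"
```

```text
time_s: 2.27
eef_pos: [0.4644, 0.348, 0.0551]
tcp_rot: [-0.0, 0.921, 0.39, -0.0]
ft_force: [-0.1, -0.8, -0.4]
opening: 0.0941
gripper_force: 0.0
time_s: 3.1
eef_pos: [0.4646, 0.3481, 0.0554]
tcp_rot: [0.0, 0.921, 0.39, -0.0]
ft_force: [0.2, -0.1, -0.7]
opening: 0.0307
gripper_force: 0.0
t 3.1 tcp [0.4646 0.3481 0.0554] jaw -44.08 tilt 0.0 j7 -0.93 F [ 0.2 -0.1 -0.7] open 0.0307 gf 0.0
```

```bash
python3 -m crank '{"hand":[0,0,0,0,0],"translation":[[0,0,0],[0,0,0],[0,0,0],[0,0,0],[0,0,0]],"yaw":[0,0,0,0,0]}' 30
python3 -m crank '{"hand":[0,0,0,0,0,0,0,0],"translation":[[0,0,0.3],[0,0,0.5],[0,0,0.8],[0,0,1],[0,0,1],[0,0,1],[0,0,1],[0,0,0]],"yaw":[0,0,0,0,0,0,0,0]}'
python3 - <<'E'
from h import *
from station import cams
st()
t=cams.snapshot("top");s=cams.snapshot("side");np.savez("pics/top1.npz",**t);np.savez("pics/side1.npz",**s)
a=cv2.resize(t["img"],None,fx=1,fy=1);b=s["img"]
cv2.imwrite("pics/v1.png",cv2.cvtColor(cv2.resize(np.hstack([a[100:420,60:460],b[100:420,160:560]]),None,fx=1,fy=1),cv2.COLOR_RGB2BGR))
E
```

```text
time_s: 3.52
eef_pos: [0.4646, 0.3481, 0.0555]
tcp_rot: [0.0, 0.921, 0.39, 0.0]
ft_force: [0.3, -0.0, -0.6]
opening: 0.0259
gripper_force: 30.0
time_s: 4.18
eef_pos: [0.4675, 0.3493, 0.2013]
tcp_rot: [-0.001, 0.921, 0.39, 0.005]
ft_force: [1.3, -0.2, -1.3]
opening: 0.0256
gripper_force: 30.0
t 4.18 tcp [0.4675 0.3493 0.2013] jaw -44.1 tilt 0.54 j7 -1.05 F [ 1.3 -0.2 -1.3] open 0.0256 gf 30.0
```

View pics/v1.png

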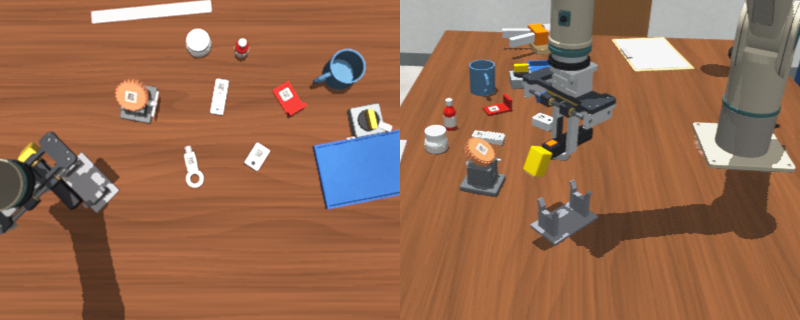

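The handle is gripped (26 mm opening, 30 N) and lifted clear. The empty cradle is at left panel (92,178), and all the parts are undisturbed. Moving to the gear label.

```bash
python3 -m crank '{"hand":[0,0,0,0,0,0,0,0,0,0],"translation":[[0.33,-0.72,0],[0.33,-0.72,0],[0.33,-0.72,0],[0.33,-0.72,0],[0.33,-0.72,0],[0.33,-0.72,0],[0.33,-0.72,0],[0.33,-0.72,0],[0.33,-0.74,0],[0,0,0]],"yaw":[-0.216,-0.216,-0.216,-0.216,0,0,0,0,0,0]}'
python3 -m crank '{"hand":[0,0,0,0,0,0],"translation":[[0,0,0],[0,0,0],[0,0,0],[0,0,0],[0,0,0],[0,0,0]],"yaw":[0,0,0,0,0,0]}'
cat >> h.py <<'E'
def aim(L,phi,d=.08):
    "TCP target to aim at label L with scanner bearing phi (deg); prints shift rows needed"
    o=st(); e=np.array([np.cos(np.radians(phi)),np.sin(np.radians(phi)),0]); w,x,y,z=o["tcp_rot"]
    jaw=np.degrees(np.arctan2(1-2*(x*x+z*z),2*(x*y-w*z)))
    T=np.array(L)-(d*.423+.078)*e+np.array([0,0,d*.906+.027]); D=T-o["eef_pos"]
    print("target",np.round(T,4),"need units",np.round(D/.025,2),"yaw deg",round((phi-90-jaw+180)%360-180,1))
def beam(jaw,tcp):
    e=np.array([np.cos(np.radians(jaw+90)),np.sin(np.radians(jaw+90)),0]); w=np.array(tcp)+.078*e-[0,0,.027]; return w,.423*e-[0,0,.906]
E
python3 - <<'E'
from h import *
from station import cams
aim([.6469,.2247,.0992],20)
t=cams.snapshot("top");s=cams.snapshot("side");np.savez("pics/top2.npz",**t);np.savez("pics/side2.npz",**s)
b=cv2.resize(s["img"][150:350,170:380],None,fx=2.8,fy=2.8,interpolation=cv2.INTER_CUBIC)
cv2.imwrite("pics/v2.png",cv2.cvtColor(b,cv2.COLOR_RGB2BGR))
o=st();w,bd=beam(-70,o["eef_pos"])
print("window px side",proj(s,w),"top",proj(t,w),"end",proj(s,w+.08*bd))
hs=cv2.cvtColor(s["img"],cv2.COLOR_RGB2HSV);H,S,V=cv2.split(hs)
m=((H>22)&(H<35)&(S>130)&(V>80)).astype(np.uint8);m[:190]=0
c=max(cv2.findContours(m,0,1)[0],key=cv2.contourArea);print(cv2.boxPoints(cv2.minAreaRect(c)),cv2.boundingRect(c))
E
```

```text
time_s: 5.12
eef_pos: [0.5396, 0.1801, 0.1948]
tcp_rot: [0.002, 0.985, 0.17, -0.0]
ft_force: [0.8, -1.2, -0.9]
opening: 0.0257
gripper_force: 30.0
time_s: 5.62
eef_pos: [0.5385, 0.1863, 0.1954]
tcp_rot: [-0.0, 0.985, 0.174, -0.0]
ft_force: [-0.5, -0.1, -2.3]
opening: 0.0256
gripper_force: 30.0
t 5.62 tcp [0.5385 0.1863 0.1954] jaw -69.93 tilt 0.02 j7 -1.11 F [-0.5 -0.1 -2.3] open 0.0256 gf 30.0
target [0.5418 0.1864 0.1987] need units [0.13 0.01 0.13] yaw deg -0.1
t 5.72 tcp [0.5387 0.186  0.1955] jaw -69.96 tilt 0.0 j7 -1.11 F [ 0.5  0.2 -2.3] open 0.0258 gf 30.0
window px side (np.float64(257.1778156773925), np.float64(220.90093060887082)) top (np.float64(189.22968764891772), np.float64(208.4193495557928)) end (np.float64(243.0688546225997), np.float64(250.4168400908994))
[[247.80002 219.40004]
 [259.40002 196.20003]
 [275.00003 204.00002]
 [263.40002 227.20003]] (250, 198, 24, 27)
```

View pics/v2.png

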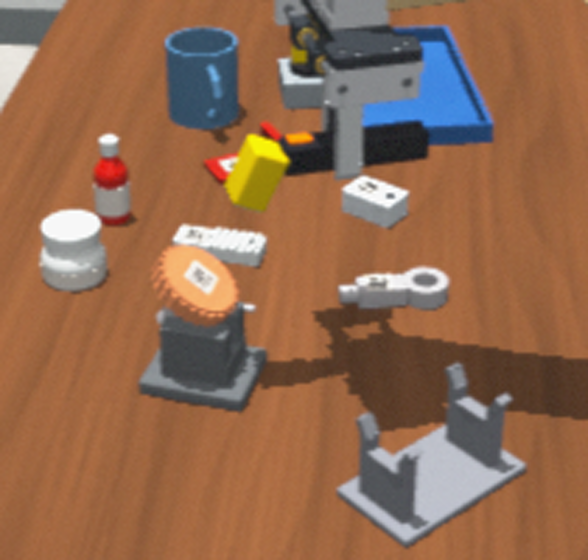

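The scanner is level. Its head is at view (258,172) (full px ≈ (262,212)), aimed down and forward at the gear label (200,276), and the disc's face leans toward the robot. I'll correct 3 mm and hold.

```bash
python3 -m crank '{"hand":[0,0,0,0,0,0,0,0,0,0,0,0],"translation":[[0.13,0.01,0.13],[0,0,0],[0,0,0],[0,0,0],[0,0,0],[0,0,0],[0,0,0],[0,0,0],[0,0,0],[0,0,0],[0,0,0],[0,0,0]],"yaw":[0,0,0,0,0,0,0,0,0,0,0,0]}'
python3 -m crank '{"hand":[0,0,0,0,0,0,0],"translation":[[0,0,0],[0,0,0],[0,0,0],[0,0,0],[0,0,0],[0,0,0],[0,0,0]],"yaw":[0,0,0,0,0,0,0]}' | head -2
cat >> h.py <<'E'
def hs(s): return cv2.split(cv2.cvtColor(s["img"],cv2.COLOR_RGB2HSV))
def look(tag):
    from station import cams
    t=cams.snapshot("top");np.savez(f"pics/top_{tag}.npz",**t)
    old=load("pics/top0.npz")
    d=cv2.absdiff(t["img"],old["img"]).max(2)
    for n,(u,v) in dict(gear=(191,197),brk=(349,198),rod=(253,266),liner=(279,196),man=(317,256)).items():
        print(n,"changed px",int((d[v-18:v+18,u-18:u+18]>60).sum()),end="; ")
    print(); return t
E
python3 - <<'E'
from h import *
look("a"); aim([.6665,-.1325,.009],20)
E
```

```text
time_s: 6.72
eef_pos: [0.5421, 0.1858, 0.1987]
tcp_rot: [0.0, 0.985, 0.174, 0.0]
ft_force: [0.2, 0.1, -2.2]
opening: 0.0258
gripper_force: 30.0
time_s: 7.3
eef_pos: [0.5421, 0.1859, 0.1988]
gear changed px 403; brk changed px 0; rod changed px 190; liner changed px 0; man changed px 0; 
t 7.35 tcp [0.5421 0.1859 0.1987] jaw -70.0 tilt 0.0 j7 -1.11 F [ 0.  -0.7 -2.5] open 0.0257 gf 30.0
target [ 0.5614 -0.1708  0.1085] need units [  0.77 -14.26  -3.61] yaw deg -0.0
```

```bash
python3 -m crank '{"hand":[0,0,0,0,0,0,0,0,0,0,0,0],"translation":[[0.06,-0.6,0],[0.06,-1,0],[0.06,-1,0],[0.06,-1,0],[0.06,-1,0],[0.06,-1,0],[0.06,-1,0],[0.06,-1,0],[0.06,-1,0],[0.06,-1,-0.1],[0.06,-1,-0.5],[0.06,-1,-0.6]],"yaw":[0,0,0,0,0,0,0,0,0,0,0,0]}' | head -2
python3 -m crank '{"hand":[0,0,0,0,0,0,0,0],"translation":[[0,-1,-0.6],[0,-1,-0.6],[0,-0.6,-0.6],[0,-0.1,-0.6],[0,0,0],[0,0,0],[0,0,0],[0,0,0]],"yaw":[0,0,0,0,0,0,0,0]}' | head -2
python3 - <<'E'
from h import *
t=look("b"); aim([.667,-.1335,.009],20)
E
```

```text
time_s: 8.35
eef_pos: [0.561, -0.1056, 0.1693]
time_s: 9.02
eef_pos: [0.561, -0.1708, 0.1097]
gear changed px 0; brk changed px 341; rod changed px 0; liner changed px 0; man changed px 199; 
t 9.07 tcp [ 0.561  -0.1708  0.1097] jaw -69.91 tilt 0.1 j7 -0.44 F [ 0.3 -0.3 -1.4] open 0.0259 gf 30.0
target [ 0.5619 -0.1718  0.1085] need units [ 0.04 -0.04 -0.05] yaw deg -0.1
```

```bash
python3 -m crank '{"hand":[0,0,0,0,0,0,0,0,0,0,0,0],"translation":[[0.04,-0.04,-0.05],[0,0,0],[0,0,0],[0,0,0],[0,0,0],[0,0,0],[0,0,0],[0,0,0],[0,0,0],[0,0,0],[0,0,0],[0,0,0]],"yaw":[0,0,0,0,0,0,0,0,0,0,0,0]}' | head -2
python3 -m crank '{"hand":[0,0,0,0,0],"translation":[[0,0,0],[0,0,0],[0,0,0],[0,0,0],[0,0,0]],"yaw":[0,0,0,0,0]}' | head -2
python3 - <<'E'
from h import *
from station import cams
s=cams.snapshot("side");s0=load("pics/side0.npz")
t=load("pics/top_b.npz")
a=cv2.resize(s["img"][150:290,190:340],None,fx=2.6,fy=2.6,interpolation=cv2.INTER_CUBIC)
b=cv2.resize(t["img"][140:280,240:390],None,fx=2.6,fy=2.6,interpolation=cv2.INTER_CUBIC)
cv2.imwrite("pics/v3.png",cv2.cvtColor(np.hstack([a,b]),cv2.COLOR_RGB2BGR))
def redc(s):
    H,S,V=hs(s);m=(((H<5)|(H>174))&(S>150)&(V>90)).astype(np.uint8);k=0*m;k[195:225,235:280]=1;m=m*k
    return m.sum(),np.array(cv2.minAreaRect(cv2.findNonZero(m))[0])
print(redc(s),redc(s0))
aim([.5067,.0964,.021],80)
E
```

```text
time_s: 10.07
eef_pos: [0.5611, -0.1727, 0.1075]
time_s: 10.48
eef_pos: [0.5611, -0.1726, 0.1075]
(np.uint64(225), array([258.93847656, 207.39231873])) (np.uint64(233), array([258.81539917, 207.17692566]))
t 10.53 tcp [ 0.5611 -0.1726  0.1075] jaw -70.0 tilt 0.0 j7 -0.44 F [ 0.2  0.9 -2. ] open 0.0257 gf 30.0
target [ 0.4873 -0.0137  0.1205] need units [-2.95  6.36  0.52] yaw deg 60.0
```

View pics/v3.png

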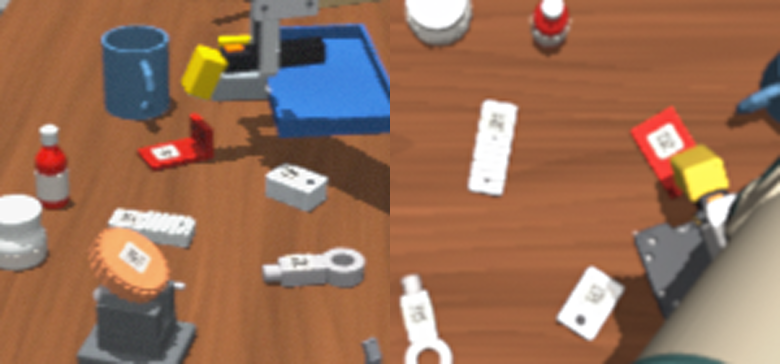

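The bracket is unmoved, and the head is above it in the right panel (698,170) pointing at its label (663,142). Next is the rod eye.

```bash
python3 -m crank '{"hand":[0,0,0,0,0,0,0,0,0,0,0,0],"translation":[[-0.1,0.3,0.5],[-0.3,0.7,0],[-0.4,0.8,0],[-0.4,0.8,0],[-0.4,0.8,0],[-0.4,0.8,0],[-0.4,0.8,0],[-0.35,0.8,0],[-0.2,0.56,0],[0,0,0],[0,0,0],[0,0,0]],"yaw":[0.222,0.222,0.222,0.222,0.222,0.222,0.222,0.222,0.222,0,0,0]}' | head -2
python3 -c "
from h import *
look('c');aim([.5067,.0964,.021],80)"
```

```text
time_s: 11.53
eef_pos: [0.4882, -0.015, 0.1202]
gear changed px 0; brk changed px 0; rod changed px 243; liner changed px 0; man changed px 897; 
t 11.58 tcp [ 0.4881 -0.0152  0.1201] jaw -10.28 tilt 0.09 j7 0.11 F [ 0.6  1.1 -1.6] open 0.0256 gf 30.0
target [ 0.4873 -0.0137  0.1205] need units [-0.03  0.06  0.01] yaw deg 0.3
```

```bash
python3 -m crank '{"hand":[0,0,0,0,0,0,0,0,0,0,0,0],"translation":[[-0.03,0.06,0],[0,0,0],[0,0,0],[0,0,0],[0,0,0],[0,0,0],[0,0,0],[0,0,0],[0,0,0],[0,0,0],[0,0,0],[0,0,0]],"yaw":[0,0,0,0,0,0,0,0,0,0,0,0]}' | head -2
python3 -m crank '{"hand":[0,0,0,0,0],"translation":[[0,0,0],[0,0,0],[0,0,0],[0,0,0],[0,0,0]],"yaw":[0,0,0,0,0]}' | head -2
cat >> h.py <<'E'
def sdiff(tag):
    from station import cams
    s=cams.snapshot("side");np.savez(f"pics/side_{tag}.npz",**s);d=cv2.absdiff(s["img"],load("pics/side0.npz")["img"]).max(2)
    for n,(u,v) in dict(brk=(259,207),rod=(311,252),liner=(249,237),man=(304,221)).items():
        print(n,"side changed",int((d[v-9:v+10,u-18:u+19]>60).sum()),end="; ")
    print()
E
python3 -c "
from h import *
sdiff('c');aim([.6842,.0239,.0165],80)"
```

```text
time_s: 12.58
eef_pos: [0.4866, -0.0121, 0.12]
time_s: 13.0
eef_pos: [0.4866, -0.0122, 0.12]
brk side changed 0; rod side changed 56; liner side changed 0; man side changed 195; 
t 13.05 tcp [ 0.4866 -0.0121  0.12  ] jaw -10.05 tilt 0.0 j7 0.11 F [ 0.2 -0.6 -1.3] open 0.0259 gf 30.0
target [ 0.6648 -0.0862  0.116 ] need units [ 7.13 -2.96 -0.16] yaw deg 0.1
```

```bash
python3 -m crank '{"hand":[0,0,0,0,0,0,0,0,0,0,0,0],"translation":[[0.3,-0.1,0.3],[0.8,-0.35,0],[0.8,-0.35,0],[0.8,-0.35,0],[0.8,-0.35,0],[0.8,-0.35,0],[0.8,-0.35,0],[0.8,-0.35,0],[0.8,-0.35,-0.2],[0.43,-0.06,-0.26],[0,0,0],[0,0,0]],"yaw":[0,0,0,0,0,0,0,0,0,0,0,0]}' | head -2
python3 -c "
from h import *
look('d');sdiff('d');aim([.6842,.0239,.0165],80)"
```

```text
time_s: 14.05
eef_pos: [0.664, -0.0859, 0.115]
gear changed px 0; brk changed px 1207; rod changed px 25; liner changed px 150; man changed px 1156; 
brk side changed 197; rod side changed 0; liner side changed 24; man side changed 293; 
t 14.15 tcp [ 0.6637 -0.0856  0.1158] jaw -10.04 tilt 0.09 j7 0.16 F [-0.   0.6 -2.4] open 0.0259 gf 30.0
target [ 0.6648 -0.0862  0.116 ] need units [ 0.04 -0.02  0.01] yaw deg 0.0
```

```bash
python3 -m crank '{"hand":[0,0,0,0,0,0,0,0,0,0,0,0],"translation":[[0.04,-0.02,0.01],[0,0,0],[0,0,0],[0,0,0],[0,0,0],[0,0,0],[0,0,0],[0,0,0],[0,0,0],[0,0,0],[0,0,0],[0,0,0]],"yaw":[0,0,0,0,0,0,0,0,0,0,0,0]}' | head -2
python3 -m crank '{"hand":[0,0,0,0,0],"translation":[[0,0,0],[0,0,0],[0,0,0],[0,0,0],[0,0,0]],"yaw":[0,0,0,0,0]}' | head -2
python3 - <<'E'
from h import *
sdiff('e');s=load("pics/side_e.npz");t=load("pics/top_d.npz")
a=cv2.resize(s["img"][170:300,200:350],None,fx=2.6,fy=2.6,interpolation=cv2.INTER_CUBIC)
b=cv2.resize(t["img"][150:280,240:390],None,fx=2.6,fy=2.6,interpolation=cv2.INTER_CUBIC)
cv2.imwrite("pics/v4.png",cv2.cvtColor(np.hstack([a,b]),cv2.COLOR_RGB2BGR))
E
```

```text
time_s: 15.15
eef_pos: [0.6658, -0.0867, 0.1162]
time_s: 15.57
eef_pos: [0.6658, -0.0867, 0.1162]
brk side changed 201; rod side changed 0; liner side changed 30; man side changed 295;
```

View pics/v4.png

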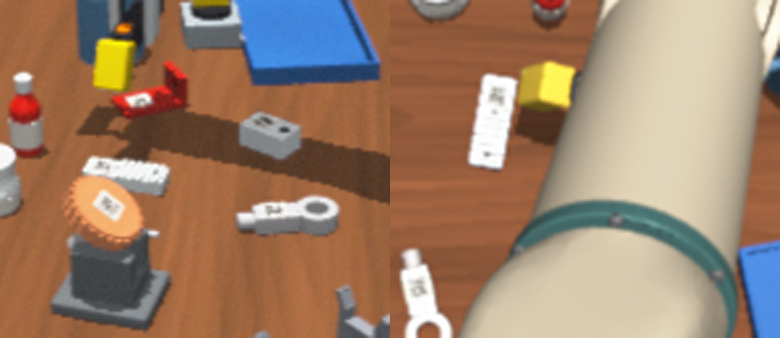

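The manifold has not moved (it is only in shadow, at (270,135)), and the liner is in place under the beam. Manifold next.

```bash
python3 -m crank '{"hand":[0,0,0,0,0,0,0,0,0,0,0,0],"translation":[[-0.4,-0.2,0.42],[-0.8,-0.45,0],[-0.8,-0.45,0],[-0.8,-0.45,0],[-0.8,-0.45,0],[-0.8,-0.45,0],[-0.8,-0.45,0],[-0.8,-0.45,0],[-0.46,-0.15,0],[0,0,0],[0,0,0],[0,0,0]],"yaw":[0,0,0,0,0,0,0,0,0,0,0,0]}' | head -2
python3 -c "
from h import *
look('f');sdiff('f');aim([.5238,-.0648,.027],80)"
```

```text
time_s: 16.62
eef_pos: [0.5057, -0.1738, 0.1274]
gear changed px 0; brk changed px 0; rod changed px 0; liner changed px 0; man changed px 127; 
brk side changed 0; rod side changed 0; liner side changed 0; man side changed 48; 
t 16.72 tcp [ 0.5057 -0.1735  0.127 ] jaw -9.96 tilt 0.08 j7 0.38 F [-0.5  0.4 -1.5] open 0.0262 gf 30.0
target [ 0.5044 -0.1749  0.1265] need units [-0.05 -0.06 -0.02] yaw deg -0.0
```

```bash
python3 -m crank '{"hand":[0,0,0,0,0,0,0,0,0,0,0,0],"translation":[[-0.05,-0.06,-0.02],[0,0,0],[0,0,0],[0,0,0],[0,0,0],[0,0,0],[0,0,0],[0,0,0],[0,0,0],[0,0,0],[0,0,0],[0,0,0]],"yaw":[0,0,0,0,0,0,0,0,0,0,0,0]}' | head -2
python3 -m crank '{"hand":[0,0,0,0,0],"translation":[[0,0,0],[0,0,0],[0,0,0],[0,0,0],[0,0,0]],"yaw":[0,0,0,0,0]}' | head -2
python3 -m crank '{"hand":[0,0,0,0,0,0,0,0,0,0,0,0],"translation":[[0,0.3,0.8],[0,0.8,0.8],[-0.1,1,0.8],[-0.1,1,0.6],[-0.1,1,0],[-0.1,1,0],[-0.1,1,0],[-0.1,1,0],[-0.1,1,0],[-0.1,1,0],[-0.1,1,0],[-0.1,1,0]],"yaw":[0,0,0,0,-0.19,-0.19,-0.19,-0.19,-0.19,-0.19,0,0]}' | head -2
python3 -m crank '{"hand":[0,0,0,0,0,0,0,0,0,0,0,0],"translation":[[-0.1,1,0],[-0.1,1,0],[-0.1,1,0],[-0.1,1,0],[-0.1,1,0],[-0.1,1,0],[0,1,0],[0,1,0],[0,0.8,0],[0,0.4,0],[0,0.2,0],[0,0,0]],"yaw":[0,0,0,0,0,0,0,0,0,0,0,0]}' | head -2
cat >> h.py <<'E'
def go(T,jaw=None):
    o=st(); w,x,y,z=o["tcp_rot"]; j=np.degrees(np.arctan2(1-2*(x*x+z*z),2*(x*y-w*z)))
    print("need units",np.round((np.array(T)-o["eef_pos"])/.025,2),"yaw deg",None if jaw is None else round((jaw-j+90)%180-90,1))
E
python3 -c "
from h import *
look('g');sdiff('g');go([.4646,.3481,.0555],-44.1)"
```

```text
time_s: 17.72
eef_pos: [0.5031, -0.1757, 0.1263]
time_s: 18.13
eef_pos: [0.5031, -0.1756, 0.1262]
time_s: 19.13
eef_pos: [0.4777, 0.1032, 0.2013]
time_s: 20.13
eef_pos: [0.4629, 0.3371, 0.201]
gear changed px 0; brk changed px 0; rod changed px 0; liner changed px 0; man changed px 0; 
brk side changed 0; rod side changed 466; liner side changed 0; man side changed 96; 
t 20.23 tcp [0.4633 0.3352 0.2012] jaw -44.35 tilt 0.07 j7 -1.09 F [-1.1 -0.3 -2.1] open 0.0256 gf 30.0
need units [ 0.05  0.52 -5.83] yaw deg 0.3
```

```bash
python3 -m crank '{"hand":[0,0,0,0,0,0,0,0,0,0],"translation":[[0.05,0.52,0],[0,0,-0.5],[0,0,-0.8],[0,0,-0.8],[0,0,-0.8],[0,0,-0.8],[0,0,-0.5],[0,0,0],[0,0,0],[0,0,0]],"yaw":[0.01,0,0,0,0,0,0,0,0,0]}' | head -2
python3 -c "
from h import *
go([.4646,.3481,.0555],-44.1)"
```

```text
time_s: 21.07
eef_pos: [0.4653, 0.3501, 0.0971]
t 21.07 tcp [0.4653 0.3501 0.0971] jaw -43.99 tilt 0.1 j7 -1.03 F [ 0.1 -0.4 -1.3] open 0.0257 gf 30.0
need units [-0.03 -0.08 -1.66] yaw deg -0.1
```

Descend slowly, stopping about 1 mm above the seat.

```bash
python3 -m crank '{"hand":[0,0,0,0,0,0,0,0,0,0,0,0],"translation":[[-0.03,-0.08,-0.2],[0,0,-0.2],[0,0,-0.2],[0,0,-0.2],[0,0,-0.2],[0,0,-0.2],[0,0,-0.15],[0,0,-0.15],[0,0,-0.1],[0,0,-0.05],[0,0,0],[0,0,0]],"yaw":[0,0,0,0,0,0,0,0,0,0,0,0]}'
python3 -c "
from h import *
go([.4646,.3481,.0555],-44.1)"
```

```text
time_s: 22.07
eef_pos: [0.4635, 0.3478, 0.0554]
tcp_rot: [-0.0, 0.92, 0.391, -0.0]
ft_force: [-1.7, -2.2, 4.4]
opening: 0.0257
gripper_force: 30.0
t 22.07 tcp [0.4635 0.3478 0.0554] jaw -43.96 tilt 0.02 j7 -0.99 F [-1.7 -2.2  4.4] open 0.0257 gf 30.0
need units [0.04 0.01 0.  ] yaw deg -0.1
```

```bash
python3 -m crank '{"hand":[0.35,0.45,0.55,0.65,0.7,0.7,0.7,0.7,0.7,0.7,0.7,0.7],"translation":[[0,0,0],[0,0,0],[0,0,0],[0,0,0],[0,0,0],[0,0,0],[0,0,0],[0,0,0],[0,0,0.3],[0,0,0.6],[0,0,1],[0,0,1]],"yaw":[0,0,0,0,0,0,0,0,0,0,0,0]}'
python3 -m crank '{"hand":[0.7,0.7,0.7,0.7,0.7,0.7,0.7,0.7],"translation":[[0,0,1],[0,0,1],[0,-1,1],[0,-1,0],[0,-1,0],[0,-1,0],[0,-1,0],[0,0,0]],"yaw":[0,0,0,0,0,0,0,0]}' | head -2
python3 - <<'E'
from h import *
from station import cams
st()
t=look('h');sdiff('h');s=load("pics/side_h.npz")
a=cv2.resize(t["img"][220:320,90:200],None,fx=3.5,fy=3.5,interpolation=cv2.INTER_CUBIC)
b=cv2.resize(s["img"][260:360,260:370],None,fx=3.5,fy=3.5,interpolation=cv2.INTER_CUBIC)
cv2.imwrite("pics/v5.png",cv2.cvtColor(np.hstack([a,b]),cv2.COLOR_RGB2BGR))
for n,im,r in (("top",t,(235,310,100,180)),("side",s,(280,340,270,360))):
    d=cv2.absdiff(im["img"],load(f"pics/{n}0.npz")["img"]).max(2)[r[0]:r[1],r[2]:r[3]];print(n,(d>60).sum())
E
```

```text
time_s: 23.07
eef_pos: [0.4631, 0.3474, 0.1282]
tcp_rot: [0.0, 0.92, 0.391, -0.001]
ft_force: [0.1, 0.4, -0.5]
opening: 0.0658
gripper_force: 0.0
time_s: 23.73
eef_pos: [0.4638, 0.217, 0.2036]
t 23.73 tcp [0.4638 0.217  0.2036] jaw -44.37 tilt 0.12 j7 -0.91 F [ 0.5 -0.4 -0.7] open 0.0655 gf 0.0
gear changed px 0; brk changed px 0; rod changed px 0; liner changed px 0; man changed px 0; 
brk side changed 0; rod side changed 0; liner side changed 0; man side changed 0; 
top 3378
side 469
```

View pics/v5.png

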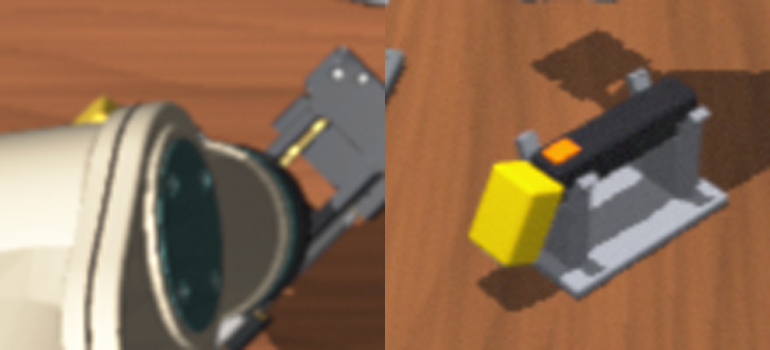

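The scanner sits in its saddles as before (right panel, head (515,215)) and every part is unmoved. Next I'll compute the part grips and tray slots.

```bash
cat >> h.py <<'E'
E_=lambda a:np.array([np.cos(np.radians(a)),np.sin(np.radians(a))])
TR=np.array([.4944,-.3407]);TY=10.8
def tray(x,y): return TR+x*E_(TY)+y*E_(TY+90)
def whites(t,z,box,pr=True):
    H,S,V=hs(t);m=((S<60)&(V>150)).astype(np.uint8);k=0*m;k[box[0]:box[1],box[2]:box[3]]=1
    c=max(cv2.findContours(m*k,0,1)[0],key=cv2.contourArea);q=cv2.boxPoints(cv2.minAreaRect(c))
    P=np.array([onz(t,u,v,z)[:2] for u,v in q]);e1,e2=P[1]-P[0],P[2]-P[1]
    L=e1 if np.linalg.norm(e1)>np.linalg.norm(e2) else e2
    a=(np.degrees(np.arctan2(L[1],L[0]))+90)%180-90
    print("rect ctr",np.round(P.mean(0),4),"sides",np.round([np.linalg.norm(e1),np.linalg.norm(e2)],4),"ang",round(a,1)); return P.mean(0),a
E
python3 - <<'E'
from h import *
t=load("pics/top_h.npz")
print("liner");c,a=whites(t,.016,(170,225,260,300))
print("man");whites(t,.026,(235,280,295,340))
print("rod");c,a=whites(t,.02,(235,300,235,275))
ring=onz(t,254.8,278.5,.02)[:2];stub=onz(t,248.1,247.5,.02)[:2];d=ring-stub
print("ring",ring,"bearing",np.degrees(np.arctan2(*(-d)[::-1])),"len",np.linalg.norm(d))
# ring hole centroid
H,S,V=hs(t);w=((S<60)&(V>150)).astype(np.uint8);cs,hi=cv2.findContours(w[235:300,235:275],cv2.RETR_CCOMP,1)
for c,h in zip(cs,hi[0]):
    if h[3]>=0 and cv2.contourArea(c)>10:
        M=cv2.moments(c);print("hole",onz(t,235+M['m10']/M['m00'],235+M['m01']/M['m00'],.012))
for n,x,y in (("bracket",5,-100),("rod",12,-40),("liner",0,25),("man",0,86)): print(n,np.round(tray(x/1000,y/1000),4))
go([.5,.09,.1],-76)
E
```

```text
liner
rect ctr [0.6617 0.029 ] sides [0.0875 0.0337] ang -10.0
man
rect ctr [ 0.5173 -0.0596] sides [0.0595 0.0391] ang -32.4
rod
rect ctr [0.4937 0.0893] sides [0.0415 0.0981] ang 5.3
ring [0.46494975 0.08595542] bearing 12.736373404190365 len 0.07468990236921927
hole [0.46561308 0.08743334 0.012     ]
bracket [ 0.518 -0.438]
rod [ 0.5137 -0.3777]
liner [ 0.4897 -0.3161]
man [ 0.4783 -0.2562]
t 23.83 tcp [0.4638 0.2222 0.2032] jaw -44.09 tilt 0.06 j7 -0.91 F [-0.   0.7  0.2] open 0.0656 gf 0.0
need units [ 1.45 -5.29 -4.13] yaw deg -31.9
```

```bash
python3 -m crank '{"hand":[0.7,0.7,0.7,0.7,0.7,0.7,0.7,0.7,0.7,0.7],"translation":[[0.2,-0.8,0],[0.2,-0.9,-0.5],[0.2,-0.9,-0.9],[0.2,-0.9,-0.9],[0.2,-0.9,-0.9],[0.18,-0.76,-0.9],[0,0,-0.8],[0,0,0],[0,0,0],[0,0,0]],"yaw":[-0.218,-0.218,-0.218,-0.218,-0.218,0,0,0,0,0]}' | head -2
python3 -c "
from h import *
go([.4933,.0931,.014],-76.8);sdiff('i')"
```

```text
time_s: 24.67
eef_pos: [0.4937, 0.0954, 0.0807]
t 24.67 tcp [0.4937 0.0954 0.0807] jaw -76.53 tilt 0.08 j7 -0.94 F [ 0.2  0.2 -0.2] open 0.0658 gf 0.0
need units [-0.02 -0.09 -2.67] yaw deg -0.3
brk side changed 0; rod side changed 222; liner side changed 0; man side changed 214;
```

```bash
python3 -m crank '{"hand":[0.7,0.7,0.7,0.7,0.7,0.7,0,0,0,0,0,0],"translation":[[-0.02,-0.05,-0.8],[0,0,-0.8],[0,0,-0.6],[0,0,-0.35],[0,0,-0.12],[0,0,0],[0,0,0],[0,0,0],[0,0,0],[0,0,0],[0,0,0],[0,0,0]],"yaw":[0,0,0,0,0,0,0,0,0,0,0,0]}' 35
python3 -m crank '{"hand":[0,0,0,0,0,0],"translation":[[0,0,0],[0,0,0],[0,0,0],[0,0,0.3],[0,0,0.7],[0,0,1]],"yaw":[0,0,0,0,0,0]}' 35
python3 -c "
from h import *
go([.5137,-.3777,.08],-79.2)"
```

```text
time_s: 25.72
eef_pos: [0.4927, 0.0927, 0.0135]
tcp_rot: [-0.0, 0.993, 0.116, 0.0]
ft_force: [0.2, 0.1, 0.1]
opening: 0.029
gripper_force: 0.0
time_s: 26.22
eef_pos: [0.4909, 0.0923, 0.0627]
tcp_rot: [0.0, 0.993, 0.116, -0.002]
ft_force: [0.4, 1.1, -0.9]
opening: 0.0238
gripper_force: 35.0
t 26.22 tcp [0.4909 0.0923 0.0627] jaw -76.68 tilt 0.24 j7 -0.92 F [ 0.4  1.1 -0.9] open 0.0238 gf 35.0
need units [  0.91 -18.8    0.69] yaw deg -2.5
```

```bash
python3 -m crank '{"hand":[0,0,0,0,0,0,0,0,0,0,0,0],"translation":[[0,-0.2,1],[0,-0.6,1],[0.03,-1,0.5],[0.03,-1,0],[0.03,-1,0],[0.03,-1,0],[0.03,-1,0],[0.03,-1,0],[0.03,-1,0],[0.03,-1,0],[0.03,-1,0],[0.03,-1,0]],"yaw":[0,0,-0.083,0,0,0,0,0,0,0,0,0]}' | head -2
python3 -m crank '{"hand":[0,0,0,0,0,0,0,0,0,0,0,0],"translation":[[0.03,-1,0],[0.03,-1,0],[0.03,-1,0],[0.03,-1,0],[0.03,-1,0],[0.03,-1,0],[0,-1,0],[0,-0.7,-0.4],[0,-0.4,-0.8],[0,0,-0.8],[0,0,0],[0,0,0]],"yaw":[0,0,0,0,0,0,0,0,0,0,0,0]}' | head -2
python3 -c "
from h import *
go([.5029,-.3798,.0195],-79.2)
look('j')"
```

```text
time_s: 27.22
eef_pos: [0.4995, -0.1784, 0.1259]
time_s: 28.22
eef_pos: [0.5036, -0.3788, 0.0749]
t 28.22 tcp [ 0.5036 -0.3788  0.0749] jaw -79.16 tilt 0.2 j7 -0.31 F [ 1.  -0.4 -2.1] open 0.0236 gf 35.0
need units [-0.03 -0.04 -2.22] yaw deg -0.0
gear changed px 0; brk changed px 0; rod changed px 419; liner changed px 0; man changed px 0;
```

```bash
python3 -m crank '{"hand":[0,0,0,0,0,0,0,0,0,0],"translation":[[-0.03,-0.04,-0.5],[0,0,-0.5],[0,0,-0.4],[0,0,-0.3],[0,0,-0.2],[0,0,-0.15],[0,0,-0.1],[0,0,-0.07],[0,0,0],[0,0,0]],"yaw":[0,0,0,0,0,0,0,0,0,0]}'
python3 -m crank '{"hand":[0.3,0.34,0.38,0.42,0.42,0.42,0.42,0.42,0.42,0.42,0.42,0.42],"translation":[[0,0,0],[0,0,0],[0,0,0],[0,0,0],[0,0,0],[0,0,0.3],[0,0,0.6],[0,0,1],[0,0,1],[0,0,1],[0,0,0],[0,0,0]],"yaw":[0,0,0,0,0,0,0,0,0,0,0,0]}'
python3 -c "
from h import *
go([.6637,.029,.1],-100.0)"
```

```text
time_s: 29.1
eef_pos: [0.504, -0.381, 0.0205]
tcp_rot: [0.0, 0.996, 0.095, 0.0]
ft_force: [-0.1, -0.8, -1.7]
opening: 0.0236
gripper_force: 35.0
time_s: 30.1
eef_pos: [0.5047, -0.3816, 0.1196]
tcp_rot: [0.001, 0.996, 0.095, 0.001]
ft_force: [-0.0, 0.8, -0.2]
opening: 0.0395
gripper_force: 0.0
t 30.1 tcp [ 0.5047 -0.3816  0.1196] jaw -79.15 tilt 0.2 j7 -0.34 F [-0.   0.8 -0.2] open 0.0395 gf 0.0
need units [ 6.36 16.43 -0.79] yaw deg -20.9
```

```bash
python3 -m crank '{"hand":[0.6,0.6,0.6,0.6,0.6,0.6,0.6,0.6,0.6,0.6,0.6,0.6],"translation":[[0.2,0.6,0],[0.38,1,0],[0.38,1,0],[0.38,1,0],[0.38,1,0],[0.38,1,0],[0.38,1,0],[0.38,1,0],[0.38,1,0],[0.38,1,0],[0.38,1,0],[0.38,1,0]],"yaw":[0,-0.174,-0.174,-0.174,-0.174,0,0,0,0,0,0,0]}' | head -2
python3 -m crank '{"hand":[0.6,0.6,0.6,0.6,0.6,0.6,0.6,0.6,0.6,0.6],"translation":[[0.38,1,0],[0.38,1,0],[0.38,1,0],[0.38,1,0],[0.38,0.8,0],[0.06,0,-0.6],[0,0,-0.6],[0,0,-0.4],[0,0,0],[0,0,0]],"yaw":[0,0,0,0,0,0,0,0,0,0]}' | head -2
python3 -c "
from h import *
look('k');sdiff('k');go([.6637,.0287,.014],-100.0)"
```

```text
time_s: 31.1
eef_pos: [0.6127, -0.0892, 0.1164]
time_s: 31.93
eef_pos: [0.6612, 0.0279, 0.0765]
gear changed px 282; brk changed px 0; rod changed px 1158; liner changed px 1102; man changed px 0; 
brk side changed 221; rod side changed 503; liner side changed 207; man side changed 0; 
t 32.03 tcp [0.6625 0.028  0.0781] jaw -100.1 tilt 0.04 j7 -1.26 F [ 0.4 -0.  -0.1] open 0.0565 gf 0.0
need units [ 0.05  0.03 -2.56] yaw deg 0.1
```

Run:
```python
from h import *
for n in ("0","_k"):
    s=load(f"pics/side{n}.npz");H,S,V=hs(s);w=((S<50)&(V>140)).astype(int)[228:247,228:272]
    print(n);print("\n".join("".join(".#"[x] for x in r) for r in w))
```

```text
0
............................................
............................................
.......#....................................
......#########....##.......................
......#####################.................
.....############################.#.........
....################################........
....#################################.......
....#################################.......
.........############################.......
.............#######################........
................####################........
..................#################.........
...................#.####.########..........
....................#...##.######...........
.........................#....###...........
..........####..................#...........
..........#####.............................
.........#######............................
_k
............................................
............................................
.......##...................................
......#########.............................
......##################....................
.....#########################.#............
....###############################.........
....###########################..###........
....###########################..###........
.........###########################........
.............######################.........
................###################.........
..................################..........
...................###############..........
....................##############..........
...........#............##########..........
..........####.................##...........
..........#####.............................
.........#######............................
```

Liner unmoved. Grasp it.

```bash
python3 -m crank '{"hand":[0.6,0.6,0.6,0.6,0.6,0.6,0,0,0,0,0,0],"translation":[[0.05,0.03,-0.8],[0,0,-0.8],[0,0,-0.5],[0,0,-0.33],[0,0,-0.13],[0,0,0],[0,0,0],[0,0,0],[0,0,0],[0,0,0],[0,0,0],[0,0,0]],"yaw":[0,0,0,0,0,0,0,0,0,0,0,0]}' 25
python3 -m crank '{"hand":[0,0,0,0,0,0,0],"translation":[[0,0,0],[0,0,0],[0,0,0],[0,0,0.3],[0,0,0.7],[0,0,1],[0,0,1]],"yaw":[0,0,0,0,0,0,0]}' 25
python3 -c "
from h import *
print(tray(.002,.025));go([*tray(.002,.025),.1],-79.2)"
```

```text
time_s: 33.03
eef_pos: [0.664, 0.0297, 0.0143]
tcp_rot: [-0.0, 0.996, -0.087, 0.0]
ft_force: [-0.5, -0.7, 3.2]
opening: 0.0299
gripper_force: 25.0
time_s: 33.62
eef_pos: [0.6625, 0.03, 0.0887]
tcp_rot: [0.0, 0.996, -0.087, -0.001]
ft_force: [0.7, 0.5, -0.4]
opening: 0.0297
gripper_force: 25.0
[ 0.49168004 -0.31576806]
t 33.62 tcp [0.6625 0.03   0.0887] jaw -100.04 tilt 0.15 j7 -1.28 F [ 0.7  0.5 -0.4] open 0.0297 gf 25.0
need units [ -6.83 -13.83   0.45] yaw deg 20.8
```

```bash
python3 -m crank '{"hand":[0,0,0,0,0,0,0,0,0,0,0,0],"translation":[[-0.3,-0.6,0.5],[-0.5,-1,0.5],[-0.5,-1,0],[-0.5,-1,0],[-0.5,-1,0],[-0.5,-1,0],[-0.5,-1,0],[-0.5,-1,0],[-0.5,-1,0],[-0.5,-1,0],[-0.5,-1,0],[-0.5,-1,0]],"yaw":[0,0.174,0.174,0.174,0.174,0,0,0,0,0,0,0]}' | head -2
python3 -m crank '{"hand":[0,0,0,0,0,0,0,0],"translation":[[-0.5,-1,0],[-0.4,-0.9,0],[-0.13,-0.33,-0.5],[0,0,-0.8],[0,0,-0.3],[0,0,0],[0,0,0],[0,0,0]],"yaw":[0,0,0,0,0,0,0,0]}' | head -2
python3 -c "
from h import *
look('l');go([*tray(.002,.025),.0205],-79.2)"
```

```text
time_s: 34.62
eef_pos: [0.5162, -0.2618, 0.1134]
time_s: 35.28
eef_pos: [0.4934, -0.3152, 0.0739]
gear changed px 0; brk changed px 0; rod changed px 419; liner changed px 497; man changed px 0; 
t 35.33 tcp [ 0.4936 -0.3155  0.0742] jaw -79.07 tilt 0.05 j7 -0.34 F [ 0.7  0.3 -0.3] open 0.0299 gf 25.0
need units [-0.08 -0.01 -2.15] yaw deg -0.1
```

```bash
python3 -m crank '{"hand":[0,0,0,0,0,0,0,0,0,0],"translation":[[-0.08,-0.01,-0.5],[0,0,-0.5],[0,0,-0.4],[0,0,-0.3],[0,0,-0.2],[0,0,-0.12],[0,0,-0.08],[0,0,-0.05],[0,0,0],[0,0,0]],"yaw":[0,0,0,0,0,0,0,0,0,0]}'
python3 -m crank '{"hand":[0.36,0.4,0.44,0.46,0.46,0.46,0.46,0.46,0.46,0.46,0.46,0.46],"translation":[[0,0,0],[0,0,0],[0,0,0],[0,0,0],[0,0,0],[0,0,0.3],[0,0,0.6],[0,0,1],[0,0,1],[0,0,0.7],[0,0,0],[0,0,0]],"yaw":[0,0,0,0,0,0,0,0,0,0,0,0]}' | head -2
python3 -c "
from h import *
go([.5175,-.0598,.08],57.5)"
```

```text
time_s: 36.17
eef_pos: [0.491, -0.3163, 0.0202]
tcp_rot: [0.0, 0.996, 0.095, 0.0]
ft_force: [0.3, 0.4, -2.1]
opening: 0.0297
gripper_force: 25.0
time_s: 37.17
eef_pos: [0.4915, -0.3164, 0.1112]
t 37.17 tcp [ 0.4915 -0.3164  0.1112] jaw -79.14 tilt 0.13 j7 -0.37 F [-0.4  0.3  0.1] open 0.0431 gf 0.0
need units [ 1.04 10.26 -1.25] yaw deg -43.4
```

```bash
python3 -m crank '{"hand":[0.7,0.7,0.7,0.7,0.7,0.7,0.7,0.7,0.7,0.7,0.7,0.7],"translation":[[0.04,0.5,0],[0.1,1,0],[0.1,1,0],[0.1,1,0],[0.1,1,0],[0.1,1,0],[0.1,1,0],[0.1,1,0],[0.1,1,0],[0.1,1,0],[0.1,0.76,-0.25],[0,0,-0.8]],"yaw":[0,-0.207,-0.207,-0.207,-0.207,-0.207,-0.207,-0.207,0,0,0,0]}' | head -2
python3 -m crank '{"hand":[0.7,0.7,0.7],"translation":[[0,0,0],[0,0,0],[0,0,0]],"yaw":[0,0,0]}' | head -2
python3 - <<'E'
from h import *
sdiff('m');go([.5175,-.0598,.016],57.5)
for n in ("0","_m"):
    s=load(f"pics/side{n}.npz");H,S,V=hs(s);w=((S<50)&(V>120)).astype(int)[212:232,285:322]
    print(n);print("\n".join("".join(".#"[x] for x in r) for r in w))
E
```

```text
time_s: 38.17
eef_pos: [0.5176, -0.0533, 0.0833]
time_s: 38.42
eef_pos: [0.5163, -0.0603, 0.0837]
brk side changed 0; rod side changed 302; liner side changed 311; man side changed 231; 
t 38.47 tcp [ 0.5166 -0.0606  0.0841] jaw -122.71 tilt 0.04 j7 -1.27 F [ 0.6 -0.3  0.5] open 0.0659 gf 0.0
need units [ 0.03  0.03 -2.72] yaw deg 0.2
0
.....................................
.............####....................
...........#########.................
..........#############..............
........##################...........
........####################.........
.......########################......
.......########################......
.......########################......
.......#######################.......
.......#######################.......
.......#######################.......
.......#######################.......
........######################.......
...........###################.......
.............###############.........
................###########..........
..................########...........
.....................###.............
.....................................
_m
.....................................
.............####....................
...........#########.................
..........############...............
........#########..######............
.......###########..########.........
.......#######################.......
.......################...#####......
.......################...####.......
.......#######################.......
.......#######################.......
.......#######################.......
.......#######################.......
........######################.......
...........###################.......
..............##############.........
................###########..........
...................#######...........
.....................###.............
.....................................
```

```bash
python3 -m crank '{"hand":[0.7,0.7,0.7,0.7,0.7,0.7,0,0,0,0,0,0],"translation":[[0.03,0.03,-0.8],[0,0,-0.8],[0,0,-0.6],[0,0,-0.37],[0,0,-0.15],[0,0,0],[0,0,0],[0,0,0],[0,0,0],[0,0,0],[0,0,0],[0,0,0]],"yaw":[0,0,0,0,0,0,0,0,0,0,0,0]}' 30
python3 -m crank '{"hand":[0,0,0,0,0,0,0],"translation":[[0,0,0],[0,0,0],[0,0,0],[0,0,0.3],[0,0,0.7],[0,0,1],[0,0,1]],"yaw":[0,0,0,0,0,0,0]}' 30
python3 -c "
from h import *
print(tray(0,.086));go([*tray(0,.086),.1],-79.2)"
```

```text
time_s: 39.47
eef_pos: [0.5178, -0.0591, 0.0162]
tcp_rot: [0.0, 0.96, -0.281, 0.0]
ft_force: [-0.6, -0.2, 3.2]
opening: 0.0359
gripper_force: 30.0
time_s: 40.05
eef_pos: [0.5166, -0.0586, 0.0912]
tcp_rot: [0.0, 0.96, -0.281, -0.001]
ft_force: [1.6, -0.1, -1.2]
opening: 0.0357
gripper_force: 30.0
[ 0.47828521 -0.2562233 ]
t 40.05 tcp [ 0.5166 -0.0586  0.0912] jaw -122.64 tilt 0.14 j7 -1.28 F [ 1.6 -0.1 -1.2] open 0.0357 gf 30.0
need units [-1.53 -7.9   0.35] yaw deg 43.4
```

```bash
python3 -m crank '{"hand":[0,0,0,0,0,0,0,0,0,0,0,0],"translation":[[-0.1,-0.4,0.35],[-0.18,-0.9,0],[-0.18,-0.9,0],[-0.18,-0.9,0],[-0.18,-0.9,0],[-0.18,-0.9,0],[-0.18,-0.9,0],[-0.18,-0.9,0],[-0.17,-0.8,0],[0,-0.4,-0.6],[0,0,-0.6],[0,0,0]],"yaw":[0.207,0.207,0.207,0.207,0.207,0.207,0.207,0,0,0,0,0]}' | head -2
python3 -m crank '{"hand":[0,0,0],"translation":[[0,0,0],[0,0,0],[0,0,0]],"yaw":[0,0,0]}' | head -2
python3 -c "
from h import *
look('n');go([*tray(0,.086),.0225],-79.2)"
```

```text
time_s: 41.05
eef_pos: [0.4774, -0.2561, 0.0676]
time_s: 41.3
eef_pos: [0.4799, -0.256, 0.0702]
gear changed px 0; brk changed px 0; rod changed px 419; liner changed px 497; man changed px 426; 
t 41.35 tcp [ 0.4799 -0.2561  0.0702] jaw -79.09 tilt 0.06 j7 -0.38 F [ 0.4  0.2 -1.6] open 0.0357 gf 30.0
need units [-0.07 -0.01 -1.91] yaw deg -0.1
```

```bash
python3 -m crank '{"hand":[0,0,0,0,0,0,0,0,0,0],"translation":[[-0.07,-0.01,-0.5],[0,0,-0.4],[0,0,-0.3],[0,0,-0.25],[0,0,-0.18],[0,0,-0.12],[0,0,-0.08],[0,0,-0.05],[0,0,0],[0,0,0]],"yaw":[0,0,0,0,0,0,0,0,0,0]}'
python3 -m crank '{"hand":[0.42,0.46,0.5,0.52,0.52,0.52,0.52,0.52,0.52,0.52,0.52,0.52],"translation":[[0,0,0],[0,0,0],[0,0,0],[0,0,0],[0,0,0],[0,0,0.3],[0,0,0.6],[0,0,1],[0,0,1],[0,0,0.7],[0,0,0],[0,0,0]],"yaw":[0,0,0,0,0,0,0,0,0,0,0,0]}' | head -2
python3 - <<'E'
from h import *
t=look('o');print(onz(t,357.5,208.9,.038))
H,S,V=hs(t);m=(((H<5)|(H>174))&(S>150)&(V>90)).astype(np.uint8);m[:175]=0;m[:,:300]=0
b=t["img"][185:222,330:372];
print("\n".join("".join("." if not m[r,c] else ("#" if V[r,c]>215 else "+") for c in range(328,372)) for r in range(180,222)))
go([.6284,-.1567,.1],31)
E
```

```text
time_s: 42.18
eef_pos: [0.4777, -0.2568, 0.0227]
tcp_rot: [0.0, 0.996, 0.095, 0.0]
ft_force: [-0.4, -0.6, -1.1]
opening: 0.036
gripper_force: 30.0
time_s: 43.18
eef_pos: [0.4783, -0.2568, 0.1136]
gear changed px 0; brk changed px 0; rod changed px 418; liner changed px 497; man changed px 425; 
[ 0.62777801 -0.15616338  0.038     ]
............................................
...................##.......................
.................+###+......................
................######......................
..............#########.....................
............###########.....................
..........+#############....................
.........#########...###+...................
.......#########......###...................
.....##########.......####..................
.....########..........###..................
.....######............####.................
.....+#####.............####................
......+####..............###................
......+####..............####...............
.......+####.............####...............
........####.............#####..............
.
[... 574 characters left out ...]
.........
................+#############++............
.................############+..............
..................+++######++...............
...................+++###++.................
.....................+##+...................
.....................+++....................
............................................
............................................
............................................
............................................
............................................
............................................
t 43.23 tcp [ 0.4776 -0.2562  0.1126] jaw -79.13 tilt 0.03 j7 -0.42 F [-0.4  0.4  0.9] open 0.0494 gf 0.0
need units [ 6.03  3.98 -0.5 ] yaw deg -69.9
```

```bash
python3 -m crank '{"hand":[0.5,0.5,0.5,0.5,0.5,0.5,0.5,0.5,0.5,0.5,0.5,0.5],"translation":[[0.3,0.2,0.2],[0.5,0.33,0],[0.5,0.33,0],[0.5,0.33,0],[0.5,0.33,0],[0.5,0.33,0],[0.5,0.33,0],[0.5,0.33,0],[0.5,0.33,0],[0.5,0.33,0],[0.5,0.33,0],[0.5,0.33,0]],"yaw":[0.23,0.23,0.23,0.23,0.23,0.23,0.23,0.23,0.23,0.23,0.23,0.23]}' | head -2
python3 -m crank '{"hand":[0.5,0.5,0.5,0.5,0.5,0.5,0.5,0.5],"translation":[[0.23,0.15,0],[0,0,0],[0,0,0],[0,0,0],[0,0,-0.5],[0,0,-0.7],[0,0,0],[0,0,0]],"yaw":[0.23,0.23,0.23,0.21,0,0,0,0]}' | head -2
python3 -c "
from h import *
look('p');sdiff('p');go([.6281,-.1564,.022],31)"
```

```text
time_s: 44.23
eef_pos: [0.6221, -0.16, 0.1158]
time_s: 44.9
eef_pos: [0.6266, -0.1567, 0.0852]
gear changed px 0; brk changed px 914; rod changed px 419; liner changed px 497; man changed px 540; 
brk side changed 224; rod side changed 299; liner side changed 311; man side changed 472; 
t 45.0 tcp [ 0.6282 -0.1571  0.0871] jaw 30.58 tilt 0.04 j7 0.76 F [0.8 0.7 0.7] open 0.0471 gf 0.0
need units [-0.01  0.03 -2.61] yaw deg 0.4
```

```bash
python3 -m crank '{"hand":[0.5,0.5,0.5,0.5,0.5,0.5,0,0,0,0,0,0],"translation":[[-0.01,0.03,-0.8],[0,0,-0.8],[0,0,-0.55],[0,0,-0.33],[0,0,-0.12],[0,0,0],[0,0,0],[0,0,0],[0,0,0],[0,0,0],[0,0,0],[0,0,0]],"yaw":[0.012,0,0,0,0,0,0,0,0,0,0,0]}' 30
python3 -m crank '{"hand":[0,0,0,0,0,0,0],"translation":[[0,0,0],[0,0,0],[0,0,0],[0,0,0.3],[0,0,0.7],[0,0,1],[0,0,1]],"yaw":[0,0,0,0,0,0,0]}' 30
python3 -c "
from h import *
print(tray(-.028,-.1));go([*tray(-.028,-.1),.12],10.8)"
```

```text
time_s: 46.0
eef_pos: [0.6283, -0.1564, 0.0228]
tcp_rot: [0.0, 0.492, 0.87, 0.0]
ft_force: [-0.7, 1.6, -0.1]
opening: 0.0106
gripper_force: 0.3
time_s: 46.58
eef_pos: [0.627, -0.1563, 0.0977]
tcp_rot: [-0.001, 0.492, 0.87, -0.0]
ft_force: [-0.2, -0.7, -0.3]
opening: 0.0101
gripper_force: 30.0
[ 0.48563409 -0.4441754 ]
t 46.58 tcp [ 0.627  -0.1563  0.0977] jaw 31.01 tilt 0.15 j7 0.76 F [-0.2 -0.7 -0.3] open 0.0101 gf 30.0
need units [ -5.65 -11.52   0.89] yaw deg -20.2
```

```bash
python3 -m crank '{"hand":[0,0,0,0,0,0,0,0,0,0,0,0],"translation":[[0,0,0.6],[-0.2,-0.4,0.6],[-0.5,-1,0],[-0.5,-1,0],[-0.5,-1,0],[-0.5,-1,0],[-0.5,-1,0],[-0.5,-1,0],[-0.5,-1,0],[-0.5,-1,0],[-0.5,-1,0],[-0.5,-1,0]],"yaw":[0,0,-0.168,-0.168,-0.168,-0.168,0,0,0,0,0,0]}' | head -2
python3 -m crank '{"hand":[0,0,0,0,0,0,0,0],"translation":[[-0.4,-0.8,0],[-0.05,-0.3,-0.3],[0,0,-0.8],[0,0,-0.8],[0,0,0],[0,0,0],[0,0,0],[0,0,0]],"yaw":[0,0,0,0,0,0,0,0]}' | head -2
python3 - <<'E'
from h import *
go([*tray(-.028,-.1),.0285],10.8)
from station import cams
t=cams.snapshot("top");s=cams.snapshot("side")
a=cv2.resize(t["img"][190:320,360:510],None,fx=2.6,fy=2.6,interpolation=cv2.INTER_CUBIC)
b=cv2.resize(s["img"][120:250,230:380],None,fx=2.6,fy=2.6,interpolation=cv2.INTER_CUBIC)
cv2.imwrite("pics/v6.png",cv2.cvtColor(np.hstack([a,b]),cv2.COLOR_RGB2BGR))
E
```

```text
time_s: 47.58
eef_pos: [0.497, -0.4173, 0.1276]
time_s: 48.25
eef_pos: [0.488, -0.444, 0.0812]
t 48.25 tcp [ 0.488  -0.444   0.0812] jaw 10.9 tilt 0.12 j7 0.96 F [ 0.1  0.  -0.2] open 0.0099 gf 30.0
need units [-0.09 -0.01 -2.11] yaw deg -0.1
```

View pics/v6.png

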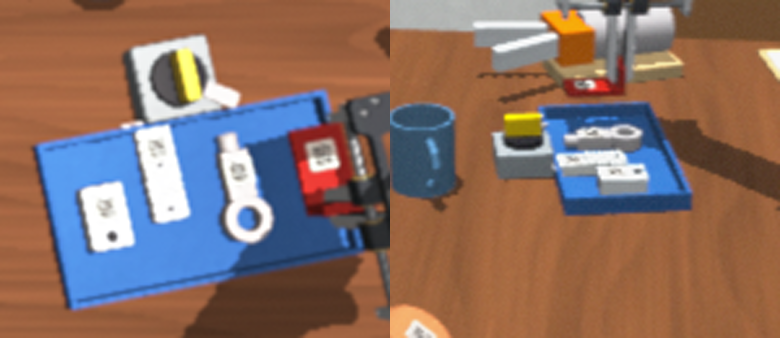

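The bracket hangs level above its slot (left panel (320,165)). The manifold (107,217), liner (163,173) and rod (242,185) are in the tray. The liner sits closer to the +x wall than I placed it, so I'll place the bracket and then measure the liner.

```bash
python3 -m crank '{"hand":[0,0,0,0,0,0,0,0,0,0],"translation":[[-0.09,-0.01,-0.5],[0,0,-0.5],[0,0,-0.4],[0,0,-0.25],[0,0,-0.18],[0,0,-0.12],[0,0,-0.08],[0,0,-0.05],[0,0,0],[0,0,0]],"yaw":[0,0,0,0,0,0,0,0,0,0]}'
python3 -m crank '{"hand":[0.15,0.2,0.25,0.28,0.28,0.28,0.28,0.28,0.28,0.28,0.28,0.28],"translation":[[0,0,0],[0,0,0],[0,0,0],[0,0,0],[0,0,0],[0,0,0.3],[0,0,0.6],[0,0,1],[0,0,1],[0,0,1],[0,0,1],[0,0,1]],"yaw":[0,0,0,0,0,0,0,0,0,0,0,0]}' | head -2
python3 -m crank '{"hand":[0.28,0.28,0.28,0.28,0.28,0.28,0.28,0.28],"translation":[[0.5,1,0.5],[0.5,1,0],[0.5,1,0],[0.5,1,0],[0.5,1,0],[0.5,1,0],[0.5,1,0],[0.5,1,0]],"yaw":[0,0,0,0,0,0,0,0]}' | head -2
python3 - <<'E'
from h import *
from station import cams
st()
t=cams.snapshot("top");s=cams.snapshot("side");np.savez("pics/top3.npz",**t);np.savez("pics/side3.npz",**s)
k=4.2
a=cv2.resize(t["img"][215:315,370:505],None,fx=k,fy=k,interpolation=cv2.INTER_CUBIC);a=a[:,:]
b=cv2.resize(s["img"][155:205,270:350],None,fx=5,fy=5,interpolation=cv2.INTER_CUBIC)
im=np.zeros((600,800,3),np.uint8);im[:300,:405]=cv2.resize(a,(405,300));im[300:550,:400]=b
cv2.imwrite("pics/v7.png",cv2.cvtColor(im[:,:410],cv2.COLOR_RGB2BGR))
H,S,V=hs(t);w=((S<70)&(V>140)).astype(np.uint8);k=0*w;k[225:310,375:500]=1
for c in cv2.findContours(w*k,0,1)[0]:
    if cv2.contourArea(c)>60:
        q=cv2.boxPoints(cv2.minAreaRect(c));P=np.array([onz(t,u,v,.024)[:2] for u,v in q])
        R=np.c_[E_(TY),E_(TY+90)];print("tray-frame ctr",np.round((P.mean(0)-TR)@R,4),"corners",np.round((P-TR)@R,3).tolist())
E
```

```text
time_s: 49.18
eef_pos: [0.4848, -0.4443, 0.0283]
tcp_rot: [0.0, 0.637, 0.771, 0.0]
ft_force: [-0.0, -0.8, -2.1]
opening: 0.0094
gripper_force: 30.0
time_s: 50.18
eef_pos: [0.4845, -0.4441, 0.1774]
time_s: 50.85
eef_pos: [0.5851, -0.2429, 0.1887]
t 50.85 tcp [ 0.5851 -0.2429  0.1887] jaw 10.85 tilt 0.03 j7 0.61 F [ 0.1 -0.1 -1.3] open 0.0262 gf 0.0
tray-frame ctr [-0.0193 -0.0331] corners [[-0.04, -0.014], [0.007, -0.03], [0.001, -0.052], [-0.046, -0.037]]
tray-frame ctr [-0.0007  0.0847] corners [[0.028, 0.104], [0.029, 0.066], [-0.029, 0.066], [-0.03, 0.104]]
tray-frame ctr [0.0281 0.029 ] corners [[0.07, 0.046], [0.072, 0.013], [-0.014, 0.012], [-0.016, 0.044]]
tray-frame ctr [-0.0228 -0.1111] corners [[0.079, -0.101], [0.066, -0.169], [-0.124, -0.121], [-0.112, -0.054]]
tray-frame ctr [ 0.0731 -0.03  ] corners [[0.076, 0.009], [0.099, -0.001], [0.07, -0.07], [0.048, -0.059]]
```

View pics/v7.png

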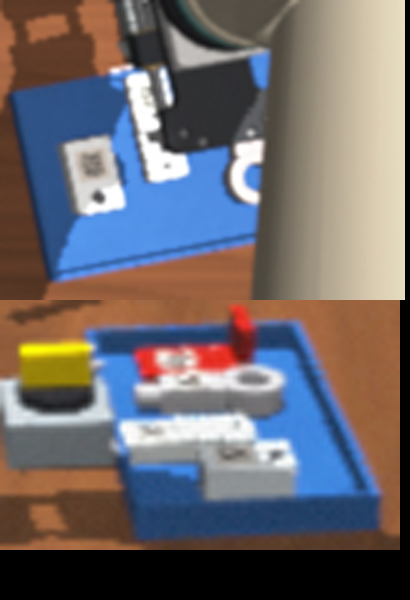

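Run:
```python
from h import *
s=load("pics/side3.npz")
R=np.c_[E_(TY),E_(TY+90)]
def v(p): u=proj(s,p); return round((u[0]-270)*5),round((u[1]-155)*5+300)
for nm,zu in (("flat",0),("tilted",.018)):
    print(nm,[v([*(TR+R@np.array([x,y])),z+(zu if x>0 else 0)]) for x,y in ((.070,.014),(.071,.045),(-.014,.045),(-.014,.013)) for z in (.021,.005)])
print("wall inner +x top",v([*(TR+R@np.array([.070,.05])),.023]),"outer",v([*(TR+R@np.array([.075,.05])),.023]), "far",v([*(TR+R@np.array([.070,.0])),.023]))
H,S,V=hs(s);print("\n".join("".join("#" if S[r,c]<70 and V[r,c]>110 else ("b" if H[r,c]>100 and H[r,c]<125 and S[r,c]>120 else ".") for c in range(285,345)) for r in range(164,202)))
```

```text
flat [(118, 423), (117, 446), (123, 445), (122, 467), (255, 439), (254, 462), (246, 418), (245, 440)]
tilted [(118, 398), (118, 421), (123, 419), (123, 442), (255, 439), (254, 462), (246, 418), (245, 440)]
wall inner +x top (125, 445) outer (117, 445) far (115, 411)
...#bbbbbbbb.........................bbbbbbbbbb#............
...#bbbbbbb......##...#.............bbbbbbbbbbb.#...........
...#bbbbbbb.....#######.............bbbbbbbbbbbb#...........
...##.bbbbbb.....#######...........#bbbbbbbbbbbb.#..........
...##.bbbbbb......##..#..........#####.bbbbbbbbb.#..........
...#.bbbbbbb..........####....###########.bbbbbbb...........
...##.bbbbbbb....#########################bbbbbbb.#.........
...##.bbbbbb.#############################bbbbbbbb#.........
....##.bbbbb#############################.bbbbbbbb.#........
....##.bbbbb#############################.bbbbbbbbb#........
....##.bbbbb#############################bbbbbbbbbb.#.......
....###bbbbb.#################..#.######..bbbbbbbbbb#.......
..#####.bbbbb....#############..########..bbbbbbbbbb.#......
########bbbbbbbbb.#####################.
[... 784 characters left out ...]
#############bbbbbbbbbbbbbbb.
..........bbbbbbbbbbbbbbb.##################bbbbbbbbbbbbbbb.
...........bbbbbbbbbbbbb..##################bbbbbbbbbbbbbbbb
...........bbbbbbbbbbbbbb###################bbbbbbbbbbbbbbbb
...........bbbbbbbbbbbbbb.##############....bbbbbbbbbbbbbbbb
...........bbbbbbbbbbbbbbbb...b.bbbbbbbbbbbbbbbbbbbbbbbbbbbb
...........bbbbbbbbbbbbbbbbbbbbbbbbbbbbbbbbbbbbbbbbbbbbbbbbb
............bbbbbbbbbbbbbbbbbbbbbbbbbbbbbbbbbbbbbbbbbbbbbbbb
............bbbbbbbbbbbbbbbbbbbbbbbbbbbbbbbbbbbbbbbbbbbbbbbb
............bbbbbbbbbbbbbbbbbbbbbbbbbbbbbbbbbbbbbbbbbbbbbbbb
............bbbbbbbbbbbbbbbbbbbbbbbbbbbbbbbbbbbbbbbbbbbbbbbb
............bbbbbbbbbbbbbbbbbbbbbbbbbbb.....................
```

The liner is flat: its near-left top corner projects within 3 px of the flat prediction. It was knocked toward the wall but is still inside the tray. Next I'll measure the knob.

Run:
```python
from h import *
t=load("pics/top0.npz");s=load("pics/side0.npz")
H,S,V=hs(t);m=((H>20)&(H<36)&(S>100)&(V>70)).astype(np.uint8);k=0*m;k[200:240,415:450]=1;m*=k
r=cv2.minAreaRect(cv2.findNonZero(m));print(r)
q=cv2.boxPoints(r);P=np.array([onz(t,u,v,.07)[:2] for u,v in q]);e=[P[1]-P[0],P[2]-P[1]];L=max(e,key=np.linalg.norm)
print("bar top ctr",P.mean(0),"len",[np.linalg.norm(x) for x in e],"bearing",np.degrees(np.arctan2(L[1],L[0])),"tray predicts",tray(.11,0))
# top/bottom extents in side view for height
H,S,V=hs(s);m=((H>20)&(H<36)&(S>100)&(V>70)).astype(np.uint8);k=0*m;k[155:185,262:300]=1;x,y,w,h=cv2.boundingRect(cv2.findNonZero(m*k));print("side bbox",x,y,w,h)
c=P.mean(0)
for z in (.044,.07): print(z,proj(s,[*c,z]))
go([*tray(.11,0),.1],102)
```

```text
((431.0588684082031, 218.73533630371094), (19.402849197387695, 9.45888900756836), 75.96376037597656)
bar top ctr [ 0.60101008 -0.31790519] len [np.float64(0.02179641059474945), np.float64(0.0440678166056128)] bearing -168.30857050655115 tray predicts [ 0.6024516  -0.32008806]
side bbox 274 163 14 10
0.044 (np.float64(281.2345677994164), np.float64(172.14470743889427))
0.07 (np.float64(281.3041876260196), np.float64(164.7322967941347))
t 50.95 tcp [ 0.5877 -0.2373  0.1885] jaw 11.34 tilt 0.27 j7 0.61 F [ 0.8  0.2 -0.4] open 0.0261 gf 0.0
need units [ 0.59 -3.31 -3.54] yaw deg -89.3
```

```bash
python3 -m crank '{"hand":[0.4,0.4,0.4,0.4,0.4,0.4,0.4,0.4,0.4,0.4,0.4,0.4],"translation":[[0.1,-0.5,0],[0.1,-0.5,0],[0.1,-0.5,0],[0.1,-0.5,0],[0.1,-0.5,0],[0.07,-0.5,0],[0,-0.3,0],[0,0,-0.5],[0,0,-0.8],[0,0,-0.8],[0,0,-0.8],[0,0,-0.5]],"yaw":[-0.231,-0.231,-0.231,-0.231,-0.231,-0.231,-0.231,-0.231,-0.231,-0.231,-0.231,-0.231]}' 30 | head -2
python3 -m crank '{"hand":[0.4,0.4,0.4],"translation":[[0,0,0],[0,0,0],[0,0,0]],"yaw":[-0.23,0,0]}' | head -2
python3 -c "
from h import *
go([.602,-.3198,.06],-78.7)"
```

```text
time_s: 51.95
eef_pos: [0.5975, -0.3269, 0.1015]
time_s: 52.2
eef_pos: [0.5986, -0.3274, 0.1033]
t 52.2 tcp [ 0.5986 -0.3274  0.1033] jaw -79.04 tilt 0.05 j7 -0.53 F [ 0.1 -0.1  0.2] open 0.0376 gf 0.0
need units [ 0.14  0.3  -1.73] yaw deg 0.3
```

```bash
python3 -m crank '{"hand":[0.4,0.4,0.4,0.4,0.4,0.4,0.4],"translation":[[0.14,0.3,0],[0,0,-0.5],[0,0,-0.5],[0,0,-0.4],[0,0,-0.33],[0,0,0],[0,0,0]],"yaw":[0.01,0,0,0,0,0,0]}' | head -4
python3 -m crank '{"hand":[0,0,0,0,0,0,0,0,0],"translation":[[0,0,0],[0,0,0],[0,0,0],[0,0,0],[0,0,0],[0,0,0],[0,0,0],[0,0,0],[0,0,0]],"yaw":[0,0,0,0,0,0,0,0,0]}' 30
python3 -c "
from h import *
st()"
```

```text
time_s: 52.78
eef_pos: [0.6017, -0.3192, 0.0587]
tcp_rot: [-0.0, 0.995, 0.097, -0.001]
ft_force: [-0.0, -0.4, 0.1]
time_s: 53.53
eef_pos: [0.6032, -0.3222, 0.0604]
tcp_rot: [0.003, 0.995, 0.096, 0.001]
ft_force: [2.0, -5.1, -2.0]
opening: 0.0117
gripper_force: 30.0
t 53.53 tcp [ 0.6032 -0.3222  0.0604] jaw -78.96 tilt 0.33 j7 -0.52 F [ 2.  -5.1 -2. ] open 0.0117 gf 30.0
```

```bash
python3 -m crank '{"hand":[0,0,0,0,0,0,0,0,0,0,0,0],"translation":[[0.02,-0.1,0],[0,0,0],[0,0,0],[0,0,0],[0,0,0],[0,0,0],[0,0,0],[0,0,0],[0,0,0],[0,0,0],[0,0,0],[0,0,0]],"yaw":[-0.05,-0.18,-0.2,-0.2,-0.2,-0.2,-0.2,-0.2,-0.2,-0.2,-0.2,-0.1]}' 40
python3 -c "
from h import *
st()"
```

```text
time_s: 54.53
eef_pos: [0.6031, -0.3227, 0.0604]
tcp_rot: [0.001, 0.894, -0.447, 0.001]
ft_force: [-0.2, -1.6, 1.0]
opening: 0.0118
gripper_force: 40.0
t 54.53 tcp [ 0.6031 -0.3227  0.0604] jaw -143.12 tilt 0.12 j7 -1.42 F [-0.2 -1.6  1. ] open 0.0118 gf 40.0
```

```bash
python3 -m crank '{"hand":[0.2,0.3,0.4,0.4,0.4,0.4,0.4,0.4,0.4,0.4,0.4,0.4],"translation":[[0,0,0],[0,0,0],[0,0,0],[0,0,0],[0,0,0.3],[0,0,0.6],[0,0,1],[0,0,1],[0,0,1],[0,0,1],[0,0,1],[0,0,0.5]],"yaw":[0,0,0,0,0,0,0,0,0,0,0,0]}' | head -2
python3 -m crank '{"hand":[0.4,0.4,0.4,0.4,0.4,0.4,0.4,0.4,0.4,0.4,0.4,0.4],"translation":[[-0.2,1,0],[-0.3,1,0],[-0.3,1,0],[-0.3,1,0],[-0.3,1,0],[-0.3,1,0],[-0.3,1,0],[-0.3,1,0],[-0.3,1,0],[0,1,0],[0,1,0],[0,0,0]],"yaw":[0,0,0,0,0,0,0,0,0,0,0,0]}' | head -2
python3 - <<'E'
from h import *
from station import cams
st()
t=cams.snapshot("top");s=cams.snapshot("side");np.savez("pics/top9.npz",**t);np.savez("pics/side9.npz",**s)
cv2.imwrite("pics/v8.png",cv2.cvtColor(np.vstack([np.hstack([cv2.resize(t["img"][185:320,360:510],(400,360),interpolation=cv2.INTER_CUBIC),cv2.resize(s["img"][140:275,225:375],(400,360),interpolation=cv2.INTER_CUBIC)]),np.hstack([cv2.resize(t["img"][230:320,60:210],(400,240)),cv2.resize(s["img"][265:355,240:390],(400,240))])]),cv2.COLOR_RGB2BGR))
H,S,V=hs(t);m=((H>20)&(H<36)&(S>100)&(V>70)).astype(np.uint8);k=0*m;k[200:240,415:450]=1
q=cv2.boxPoints(cv2.minAreaRect(cv2.findNonZero(m*k)));P=np.array([onz(t,u,v,.07)[:2] for u,v in q]);e=[P[1]-P[0],P[2]-P[1]];L=max(e,key=np.linalg.norm)
print("bar bearing",np.degrees(np.arctan2(L[1],L[0])),"was 11.7/-168.3",[np.linalg.norm(x) for x in e])
E
```

```text
time_s: 55.53
eef_pos: [0.6037, -0.3231, 0.2247]
time_s: 56.53
eef_pos: [0.5378, -0.0404, 0.2193]
t 56.53 tcp [ 0.5378 -0.0404  0.2193] jaw -142.39 tilt 0.26 j7 -1.82 F [0.8 0.4 0. ] open 0.0376 gf 0.0
bar bearing -45.92385046236851 was 11.7/-168.3 [np.float64(0.05109565888508273), np.float64(0.015862333105285415)]
```

View pics/v8.png

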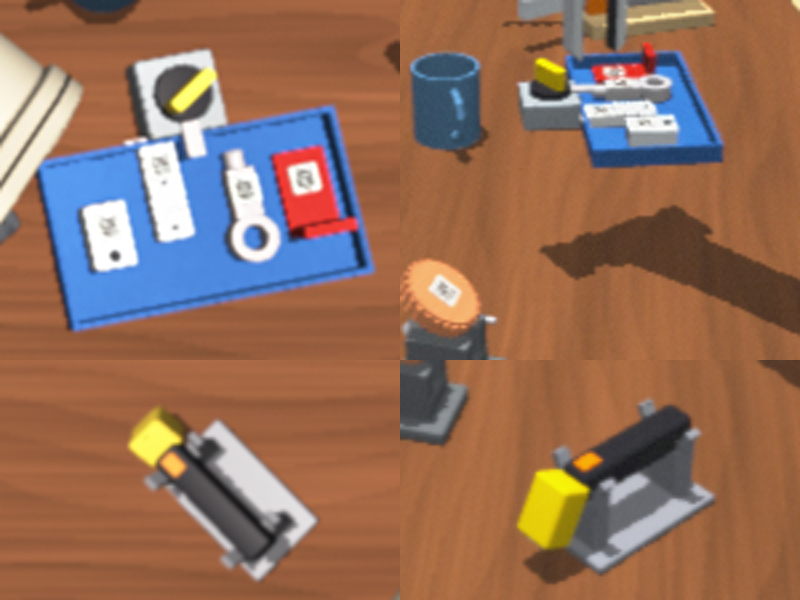

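The knob turned 57.6° (1.0 rad) and stayed there, with its latch over the tray. All four parts lie flat with labels up, the scanner is in its cradle, and the arm is clear.

```bash
python3 -m crank '{"hand":[0.4,0.4,0.4,0.4],"translation":[[0,0,0],[0,0,0],[0,0,0],[0,0,0]],"yaw":[0,0,0,0]}' | head -2; python3 -c "
from station import arm
print(arm.close_job())"
```

```text
time_s: 56.97
eef_pos: [0.5378, -0.0477, 0.2199]
the job is handed in; nothing more can be done
None
```

I've handed in the job (no verdict came back): I aimed at and held all five labels in order, and the final pictures show the scanner in its cradle, all four parts flat and label-up in the tray, and the knob locked at about 1.0 rad.

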